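# Load the brass lens barrels into the rinse dish with the spring tongs

### The arm

A 6-joint arm with a two-finger parallel gripper is mounted at the origin on the work surface. World frame = base frame: x ahead of the robot, y to its left, z up, the work surface at z = 0. Lengths are in m, angles in degrees, forces in N, time in s.
With the tool pointing down it reaches from about 0.4 to 0.825 m from the base axis. Payload 7 kg.
Tool frame: the origin (TCP) lies midway between the tips of the shut fingers; the grasp point (between the pads) lies 19 mm behind it; z points along the fingers, y is the line along which they close (so a half turn about z gives the same grasp; the last joint's range is limited). The gripper opens to 88 mm and grips with 3 to 60 N. Pads are 19 mm wide; open, the fingers measure 130 mm over their backs; the gripper's body (78 mm by 193 mm) begins 47 mm behind the grasp point.
Start: joints at [-47.779, 20.546, 0.682, 0, -70.136, -16.507], TCP at [0.293, -0.608, 0.227] pointing down, gripper open.
Joint ranges: [-176.03, 176.03], [-82.01, 121.73], [-58.28, 71.71], [-173.87, 95.51], [-174.79, -0.11], [-173.66, 173.66]. Speed limits (degrees/s): [136.94, 136.94, 172.46, 180, 180, 180].

### API

Orientations are given as [roll, pitch, yaw] about the fixed x, y, z axes, in that order (R = Rz(yaw) Ry(pitch) Rx(roll)).
In Python, from plant import telemetry, viewer, workorder gives the robot as it stands. The module is installed in compiled form; this text tells all that it offers.
- The arm moves only by the tool carry_out, never from a script. Its argument "rows" is a list of rows, each a list of 6 numbers: the shift along the tool's x, y, z in m, then the turn, a rotation vector about the tool's x, y, z in rad. In form: [[tx, ty, tz, ax, ay, az], ...]. A call has 1 to 8 rows; each row is the pose to reach, as a shift and turn from the pose commanded when the call began, along the tool's axes at that moment; what a row does not reach only later rows make up. A row lasts 1/8 s, in which the tool goes at most 62.5 mm and 10.7 degrees, less where a joint would pass 70% of its speed; a pose out of reach is approached as far as the arm can. A call with a gripper value outside its range is refused whole. "grip" is the gripper's target within -1 to 1 (fully open at 1, half-way at 0, shut at -1), set as the call begins (left out, the last holds). The fingers move at their own pace and stop on an object; the grip force is fixed at half the most. Time passes only in rows, so rows that repeat a pose let the fingers close. It gives the time, the measured TCP pose, the force, the opening and the grip force at its end, in the units of the state.
- telemetry.get_obs(): the state, without advancing time (a new reading comes with each control period).
- viewer.snapshot(name): name is "side" or "top" or "wrist"; returns the picture (420x560x3 uint8, red, green, blue); there is no depth.
- viewer.camera_info(name): a dict with "intrinsics" (3x3 intrinsics, pixels), "extrinsics" (4x4, takes a point from camera to world coordinates); the wrist camera has in their place "tool_from_camera" (4x4, takes a point from camera to tool coordinates, whose origin is the TCP and whose axes are the flange's). Camera axes: x right, y down, z forward; pixel columns grow to the right and rows downward; lengths in m; the calibration is good to about 2 mm. A picture is of the moment at which its call begins: read the wrist's pose just before it. camera_info takes no time and is no camera call.
- workorder.close_job(): hands the job in; it is judged then, once.
The state is a dict: "clock": time; "joint_pos": joint angles; "qvel": joint speeds; "tau": joint torques, N m; "tool_pos": TCP position; "orientation": TCP orientation; "force": force on the tool from outside, world axes, zero at the start; "moment": the same for the moment, N m; "opening": finger opening in m; "gripper_force": force on a finger pad.
Only numpy, scipy, OpenCV 4.12 (cv2) and the standard library are available. Lean on these libraries where they do the work, as an engineer would, in place of code of your own. Each camera call takes 0.05 s, during which the arm holds its last target. There are 200 camera calls.

### The job

Lift the steel dish off the drain stand by its handle and, keeping it level, set it down in the middle of the aluminium landing plate. Then take the tongs from their rest and with them carry the two brass lens barrels, never touching any barrel with the fingers and without letting one fall, from the tray into the dish, both standing upright on its floor. Finally lay the tongs back on their rest as they were; leave the dark barrel and everything else where it is.

Things in the scene. Friction and masses are not known exactly. Their poses are not given: they have to be found in the camera images.
- dish: Shallow round steel dish, 104 mm across the rim, 88 mm across the foot, 22 mm high, inner floor 4 mm above its underside and 82 mm across, 0.18 kg (varies). One upright blue handle, a flat bar, stands beside the rim on the dish's own -y side. It starts loose on the white drain stand. Origin: centre of the underside; z up.
- dish_grip (a point): The place to pinch the dish's handle: 60 mm from the dish's axis towards its own -y, 60 mm above its underside. The bar there is 10 mm thick along the dish's y, 30 mm wide along its x, and stands from 14 to 78 mm above the underside. Axes as the dish's.
- dish_in (a point): Centre of the dish's inner floor, 4 mm above its underside. Axes as the dish's.
- stand_top (a point): Centre of the top of the white drain stand (fixed, 116 mm across, 60 mm high) on which the dish starts.
- plate_top (a point): Centre of the top of the landing plate: a fixed square aluminium plate 120 x 120 mm, 4 mm thick, with a thin yellow circle 88 mm across that marks the dish's place.
- tongs: Spring tongs, 159 mm long, 0.06 kg, loose, level on the white rest, tips away from the robot. Two flat upright jaws 4 mm thick, blue and 14 mm high at the grip, steel at the tips. Origin: midway between the jaws, mid-height, middle of the gripping place (bare jaws 38 mm behind to 31 mm ahead). x to the tips, y from jaw to jaw, z up. Blue head 39 to 65 mm behind, 46 mm wide, 14 mm high.
- jaw_left (a joint): How far the left (+y) jaw has slid straight inwards, 0 (open) to 0.008 m. Open, the jaws are 34 mm wide outside, 26 mm between; the tip gap is always the outside width less 8 mm, so a gripper squeezing the jaws from outside works the tips; opened beyond 34 mm it drops the tongs. Springs push each jaw out with 8 N when open, 12 N when closed.
- jaw_right (a joint): The same for the right (-y) jaw. A 6 mm wide fixed guide bar runs low down between the jaws, from the head to 39 mm ahead of the tongs' origin.
- tongs_tip (a point): Point between the jaw tips, 90 mm ahead of the tongs' origin along x, at mid-height; the jaws end 4 mm farther on and are 6 mm high there (from 57 mm ahead of the origin). Axes as the tongs'.
- rest_top (a point): Middle of the fixed white tongs rest, 34 mm above the table, 7 mm below the tongs' origin when they lie right; its x points as the tips do. Two saddles: front 25 to 37 mm ahead, 56 mm between cheeks; rear, under the head, 44 to 60 mm behind, 66 mm between cheeks; cheeks rise 10 mm. Between the saddles only a 6 mm high base plate, so fingers can reach down.
- tray: Clear low parts tray (fixed), 75 x 200 mm (long along its y), floor 3 mm above the table, rim 8 mm high, two thin 8 mm high dividers making three bays in a row about 64 mm apart, one lens barrel standing in each. Origin: centre of the underside.
- brass_a: Brass-coloured lens barrel, one of two alike: upright cylinder, 14 mm diameter, 15 mm high, about 14 g, glass on top, loose in one bay of the tray. Origin: centre of the underside; z up.
- brass_a_center (a point): Centre of that barrel, 7.5 mm above its underside.
- brass_b: The other brass-coloured lens barrel: upright cylinder, 14 mm diameter, 15 mm high, about 14 g, glass on top, loose in one bay of the tray. Origin: centre of the underside; z up.
- brass_b_center (a point): Centre of that barrel, 7.5 mm above its underside.
- dark: Dark grey steel lens barrel that is to stay in the tray: upright cylinder, 14 mm diameter, 15 mm high, about 14 g, glass on top, loose in one bay of the tray. Origin: centre of the underside; z up.
- dark_center (a point): Centre of that barrel, 7.5 mm above its underside.
- solvent: White solvent bottle, 64 mm across, 130 mm high. A bystander to be left alone. Origin: underside, at its middle.
- tape: Yellow tape roll lying flat, 60 mm across, 20 mm high. A bystander to be left alone. Origin: underside, at its middle.
- pen: Red and white marker pen, 130 mm long along its y, 12 mm thick, lying. A bystander to be left alone. Origin: underside, at its middle.
- swabs: Clear jar with a blue cap, 56 mm across, 75 mm high. A bystander to be left alone. Origin: underside, at its middle.
- driver: Screwdriver lying flat along its x. A bystander to be left alone. Origin: underside, at its middle.
- panel: Black display panel lying flat, 160 x 90 x 8 mm. A bystander to be left alone. Origin: underside, at its middle.
There are look-alikes about, which are no part of the job. What is shaped like the dish but purple or turquoise is not meant. Leave any brown look-alike of the tongs alone.

How it is judged (in metres and radians):
On the way, in this order (a step that is already met when the one before it is completed fails the run):
1. the dish stands released on the landing plate, within 25 mm of its centre, level (horizontal distance between dish and plate_top below 0.025 m and z of dish in the frame of plate_top below 0.004 m and angle between dish's own z axis and vertical below 0.08 rad and contact force between the fingers and dish below 0.1 N and linear speed of dish below 0.03 m/s), for 0.2 s.
2. the tongs are held in the fingers, lifted at least 30 mm off the rest (z of tongs in the frame of rest_top above 0.037 m and contact force between the fingers and tongs above 1 N), for 0.2 s.
3. both brass barrels stand upright on the floor of the dish, let go by the tongs (horizontal distance between each of brass_a_center, brass_b_center and dish_in below 0.042 m and z of brass_a_center in the frame of dish between 0.004 and 0.018 m and angle between each of brass_a, brass_b's own z axis and vertical below 0.3 rad and contact force between tongs and brass_a below 0.05 N and z of brass_b_center in the frame of dish between 0.004 and 0.018 m and contact force between tongs and brass_b below 0.05 N), for 0.2 s.
At the end, for the whole second after the job is handed in: Dish level, within 25 mm of the plate's centre; both brass barrels upright (0.3 rad) on its floor; tongs level (0.12 rad) in their rest, tips as at the start, within 20 mm of its middle and 12 mm above it; dark barrel within 20 mm of its start; all released and at rest (all of step 1 and all of step 3 and horizontal distance between tongs and rest_top below 0.02 m and z of tongs in the frame of rest_top below 0.012 m and angle between tongs's own z axis and vertical below 0.12 rad and x of tongs_tip in the frame of rest_top above 0.06 m and contact force between the fingers and tongs below 0.1 N and linear speed of tongs below 0.03 m/s and distance of dark_center from where it was at the start of the episode below 0.02 m); the robot touches nothing.
It fails at once if the fingers touch a lens barrel (contact force between the fingers and brass_a above 0.5 N or contact force between the fingers and brass_b above 0.5 N or contact force between the fingers and dark above 0.5 N).
It fails at once if a brass barrel is let fall (faster than 0.8 m/s while the tongs do not hold it) ((linear speed of brass_a above 0.8 m/s and contact force between tongs and brass_a below 0.05 N) or (linear speed of brass_b above 0.8 m/s and contact force between tongs and brass_b below 0.05 N)).
It fails at once if the dark lens barrel is shifted by more than 20 mm (distance of dark_center from where it was at the start of the episode above 0.02 m).
It fails at once if the dish is tipped by more than 0.5 rad (angle between dish's own z axis and vertical above 0.5 rad).
It fails at once if a bystander is shifted by more than 40 mm (distance of any of solvent, tape, pen, swabs, driver, panel from where it was at the start of the episode above 0.04 m).
It also fails if it takes over 72 s, if anything falls off the work surface, if the arm or the gripper's body presses on something with over 40 N, if the wrist force passes 120 N, or if a joint passes its speed limit or range.

## Working session

There is one attempt and no reset: what is moved stays moved. The work goes in short steps, Python scripts to look and compute and a tool call to move; the robot and the scene stay as the last step left them, time stands still between calls to the robot, and variables do not carry over. Pictures are saved under pics/ and viewed, at most 10 in all, crops included, and the job is handed in when it is done.

Besides the shell and the picture viewer there is one more tool, called as a command line: name --pt "numbers of a row" for each row, then --argument value for the rest. carry_out: Moves the arm, as the interface text tells. Its arguments: {"type":"object","properties":{"rows":{"type":"array"},"grip":{"type":"number"}},"required":["rows"]}

```bash
mkdir -p pics; python3 - <<'E'
from plant import telemetry, viewer
import cv2,numpy as np
o=telemetry.get_obs();print({k:np.round(v,3).tolist() for k,v in o.items()})
for n in("top","side"):
    cv2.imwrite(f"pics/{n}0.png",viewer.snapshot(n)[...,::-1])
for n in("top","side","wrist"):
    print(n,{k:np.round(v,4).tolist() for k,v in viewer.camera_info(n).items()})
E
```

```text
{'clock': 0.0, 'joint_pos': [-47.778, 20.591, 0.633, -0.02, -70.135, -16.509], 'qvel': [0.006, 0.0, 0.077, 0.048, -0.056, 0.011], 'tau': [0.002, -58.272, 29.306, 6.997, 0.007, -0.0], 'tool_pos': [0.293, -0.608, 0.226], 'orientation': [179.905, -0.009, -154.294], 'force': [-0.778, 0.07, -0.713], 'moment': [-0.051, -0.006, 0.002], 'gripper_force': 0.0, 'opening': 0.088}
top {'intrinsics': [[458.9129, 0.0, 283.7552], [0.0, 458.9129, 210.5257], [0.0, 0.0, 1.0]], 'extrinsics': [[-0.0249, -0.9914, 0.1283, 0.2814], [-0.9997, 0.0239, -0.0097, 0.0461], [0.0066, -0.1285, -0.9917, 1.656], [0.0, 0.0, 0.0, 1.0]]}
side {'intrinsics': [[430.3285, 0.0, 282.1304], [0.0, 430.3285, 208.4893], [0.0, 0.0, 1.0]], 'extrinsics': [[0.7372, -0.5083, 0.4453, -0.1449], [-0.6757, -0.5587, 0.4809, -0.6344], [0.0044, -0.6553, -0.7553, 1.148], [0.0, 0.0, 0.0, 1.0]]}
wrist {'intrinsics': [[303.0806, 0.0, 278.9996], [0.0, 303.0806, 203.5746], [0.0, 0.0, 1.0]], 'tool_from_camera': [[0.0006, -0.9699, -0.2437, 0.0649], [1.0, 0.0007, -0.0003, -0.0009], [0.0004, -0.2437, 0.9699, -0.1574], [0.0, 0.0, 0.0, 1.0]]}
```

View pics/top0.png

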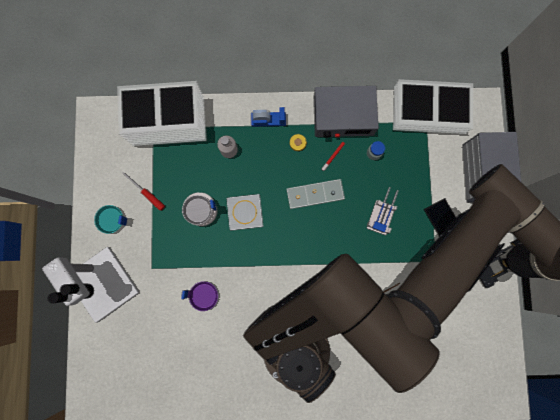

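View pics/side0.png

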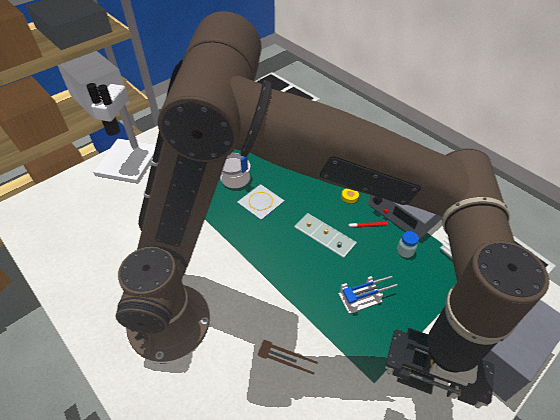

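Candidates in the top view:
- Dish: steel (199,209) with its blue handle at (218,210), against turquoise (110,220) and purple (203,295). I choose the steel one.
- Tongs: blue on the white rest (382,215), against the brown look-alike at side (285,355). I choose the blue ones.
- Barrels: (298,197), (314,194) and (332,192). The dark one appears to be (332,192).

In the side view the brass barrels are at (310,224) and (325,230), and the dark one at (340,245).

```bash
cat > h.py <<'E'
from plant import telemetry, viewer
import cv2,numpy as np
from scipy.spatial.transform import Rotation as R
def tool():
    o=telemetry.get_obs();T=np.eye(4);T[:3,:3]=R.from_euler('xyz',o['orientation'],degrees=True).as_matrix();T[:3,3]=o['tool_pos'];return T
def shot(n,save=None):
    T=tool();c=viewer.camera_info(n);K=c['intrinsics']
    E=T@c['tool_from_camera'] if n=='wrist' else c['extrinsics']
    im=viewer.snapshot(n)[...,::-1].copy()
    if save: cv2.imwrite(f'pics/{save}.png',im)
    return im,np.array(K),np.array(E)
def ray(uv,K,E,z):
    d=E[:3,:3]@np.linalg.solve(K,[*uv,1]);return E[:3,3]+d*(z-E[2,3])/d[2]
def proj(p,K,E):
    q=K@(np.linalg.inv(E)@[*p,1])[:3];return q[:2]/q[2]
def blobs(im,lo,hi,roi=None,amin=3):
    m=cv2.inRange(cv2.cvtColor(im,cv2.COLOR_BGR2HSV),lo,hi)
    if roi is not None:
        x0,y0,x1,y1=roi;k=np.zeros_like(m);k[y0:y1,x0:x1]=1;m*=k
    n,l,s,c=cv2.connectedComponentsWithStats(m)
    return [(int(s[i,4]),s[i,:4].tolist(),c[i]) for i in range(1,n) if s[i,4]>=amin],m
E
python3 - <<'E'
from h import *
im,K,E=shot('top')
cv2.imwrite('pics/crop0.png',cv2.resize(im[165:250,165:425],None,fx=3,fy=3,interpolation=cv2.INTER_CUBIC))
for nm,lo,hi,roi,z in(('blue',(100,120,60),(125,255,255),(160,170,420,250),.1),('yellow ring',(15,80,80),(35,255,255),(225,190,265,232),.004),('brass',(12,80,60),(35,255,255),(287,175,346,210),.018)):
    for a,b,c in blobs(im,lo,hi,roi)[0]: print(nm,a,b,c.round(1),ray(c,K,E,z).round(3))
for nm,p,z in(('stand',(199,209),.08),('tongs',(382,215),.04),('dark',(332,192),.018),('plate',(244,212),.004)): print(nm,ray(p,K,E,z).round(3))
E
```

```text
blue 31 [210, 200, 6, 9] [212.  203.8] [0.512 0.276 0.1  ]
blue 9 [381, 204, 3, 7] [382.1 206.7] [ 0.488 -0.306  0.1  ]
blue 115 [373, 207, 19, 25] [380.8 223.8] [ 0.429 -0.299  0.1  ]
yellow ring 87 [233, 200, 24, 24] [243.9 211.9] [0.494 0.175 0.004]
brass 5 [313, 191, 3, 2] [314.  191.6] [ 0.56  -0.081  0.018]
brass 10 [296, 195, 4, 4] [297.7 196.4] [ 0.544 -0.022  0.018]
stand [0.498 0.324 0.08 ]
tongs [ 0.466 -0.318  0.04 ]
dark [ 0.557 -0.146  0.018]
plate [0.493 0.174 0.004]
```

View pics/crop0.png

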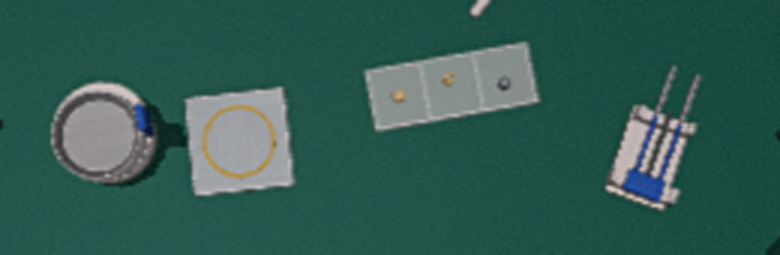

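The crop shows the steel dish at (103,135) with its blue handle at (143,120), and the plate ring at (238,141). The brass barrels are at (400,96) and (448,79), the dark one at (504,83). The blue tongs lie on the white rest at (650,155), tips up and right at (688,75). So the choices hold, and I start moving with a wrist look on the way.

carry_out --pt "-0.3 0.25 -0.12 0 0 0" --pt "-0.3 0.25 -0.12 0 0 0" --pt "-0.3 0.25 -0.12 0 0 0" --pt "-0.3 0.25 -0.12 0 0 0" --pt "-0.3 0.25 -0.12 0 0 0" --pt "-0.3 0.25 -0.12 0 0 0" --pt "-0.3 0.25 -0.12 0 0 0" --pt "-0.3 0.25 -0.12 0 0 0"

```text
clock: 1.15
tool_pos: [0.4557, -0.2509, 0.3474]
orientation: [-180.0, 0.1, -154.1]
force: [0.0, -0.6, -0.5]
opening: 0.0878
gripper_force: 0.0
```

```bash
cat >> h.py <<'E'
def Tt(p,yaw,pitch=0):  # tool pose: yaw of tool x, pitch = tongs tips-down tilt when tongs x = -tool x
    T=np.eye(4);T[:3,:3]=(R.from_euler('z',yaw+180,degrees=True)*R.from_euler('y',pitch,degrees=True)*R.from_euler('z',180,degrees=True)*R.from_euler('x',180,degrees=True)).as_matrix();T[:3,3]=p;return T
def go(p,yaw,pitch=0):
    D=np.linalg.inv(tool())@Tt(p,yaw,pitch);rv=R.from_matrix(D[:3,:3]).as_rotvec()
    print('MOVE',D[:3,3].round(4).tolist(),rv.round(4).tolist(),'rows',round(max(np.linalg.norm(D[:3,3])/.0625,np.degrees(np.linalg.norm(rv))/10.7),1))
E
python3 - <<'E'
from h import *
print(telemetry.get_obs()['tool_pos'],telemetry.get_obs()['orientation'],telemetry.get_obs()['joint_pos'])
im,K,E=shot('wrist','w_tongs');np.savez('w_tongs',im=im,K=K,E=E)
go([.46,.22,.36],-154.3)
E
```

```text
[ 0.45570624 -0.25092042  0.34740469] [-1.79954550e+02  8.51309900e-02 -1.54093518e+02] [-7.20976459e+00  2.41712264e+00 -6.81673187e+00 -8.55668469e-03
 -8.06700121e+01 -5.68824071e+01]
MOVE [-0.2102, 0.4224, -0.0132] [-0.0001, 0.0005, 0.0025] rows 7.6
```

View pics/w_tongs.png

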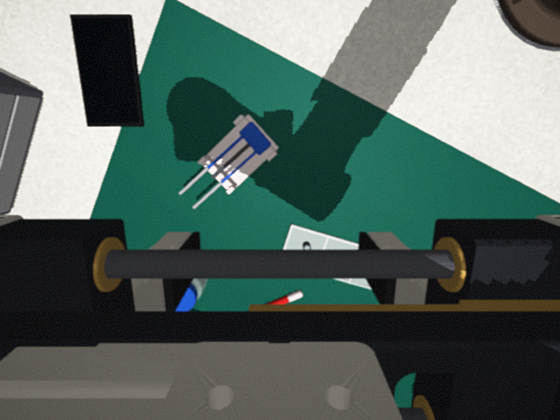

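The tongs are fully visible: blue head at (258,138), tips at about (181,193) and (195,207). The gripper hides everything below row 215. On to the dish.

carry_out --pt "-0.35 0.45 -0.01 0 0 0" --pt "-0.35 0.45 -0.01 0 0 0" --pt "-0.35 0.45 -0.01 0 0 0" --pt "-0.35 0.45 -0.01 0 0 0" --pt "-0.35 0.45 -0.01 0 0 0" --pt "-0.35 0.45 -0.01 0 0 0" --pt "-0.35 0.45 -0.01 0 0 0" --pt "-0.35 0.45 -0.01 0 0 0"

```text
clock: 2.2
tool_pos: [0.5605, 0.2367, 0.3548]
orientation: [-180.0, -0.0, -154.4]
force: [1.1, -1.3, 1.0]
opening: 0.088
gripper_force: 0.0
```

carry_out --pt "-0.04 0.05 0 0 0 0" --pt "-0.04 0.05 0 0 0 0"

```text
clock: 2.45
tool_pos: [0.5749, 0.3008, 0.3519]
orientation: [-179.9, -0.3, -154.2]
force: [-0.0, 0.2, -0.2]
opening: 0.0874
gripper_force: 0.0
```

```bash
python3 - <<'E'
from h import *
print(telemetry.get_obs()['tool_pos'])
im,K,E=shot('wrist','w_dish');np.savez('w_dish',im=im,K=K,E=E)
bl,m=blobs(im,(100,120,50),(125,255,255),(0,0,560,225),30)
for a,b,c in bl: print('blue',a,b,c.round(1),ray(c,K,E,.138).round(4))
bl,m=blobs(im,(15,90,80),(35,255,255),(0,0,560,300),10)
for a,b,c in bl: print('yel',a,b,c.round(1),ray(c,K,E,.004).round(4))
E
```

```text
[0.57491368 0.30082777 0.35191737]
blue 203 [276, 110, 13, 26] [281.8 122.7] [0.5098 0.2716 0.138 ]
blue 578 [462, 184, 40, 24] [481.5 195.3] [0.4798 0.5353 0.138 ]
yel 94 [47, 48, 16, 11] [55.3 53.5] [ 0.5663 -0.0858  0.004 ]
yel 86 [91, 54, 14, 12] [98.  59.9] [ 0.5464 -0.0242  0.004 ]
yel 444 [201, 58, 56, 60] [228.5  88.1] [0.4964 0.1731 0.004 ]
yel 1224 [34, 159, 45, 38] [ 56.5 176.8] [ 0.7515 -0.0314  0.004 ]
yel 556 [93, 238, 30, 53] [102.7 263.8] [0.8698 0.088  0.004 ]
yel 560 [436, 238, 30, 53] [455.2 264.1] [0.5925 0.6613 0.004 ]
```

View pics/w_dish.png

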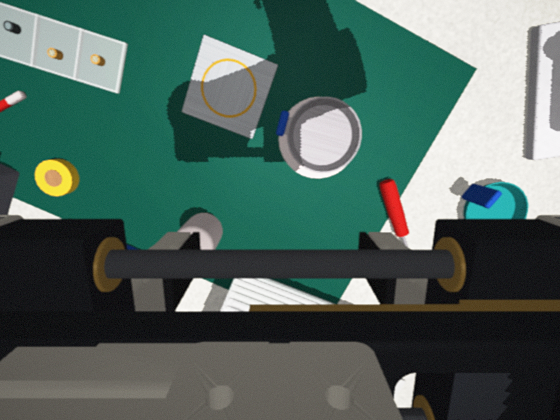

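The picture shows the dish on its stand at (322,137), handle top at (282,123), and the plate ring at (228,88). The brass barrels are at (55,53) and (98,60), the dark one at (12,28). Turquoise is far off at (495,203).

```bash
python3 - <<'E'
from h import *
d=np.load('w_dish.npz');im,K,E=d['im'],d['K'],d['E']
_,m=blobs(im,(100,120,50),(125,255,255),(260,95,300,150),30)
c=cv2.minAreaRect(cv2.findNonZero(m));P=cv2.boxPoints(c);print(c)
W=np.array([ray(p,K,E,.138) for p in P]);e=[W[1]-W[0],W[2]-W[1]];e=sorted(e,key=np.linalg.norm)
print('handle',W.mean(0).round(4),'sizes',[np.linalg.norm(x).round(4) for x in e],'long dir',np.degrees(np.arctan2(e[1][1],e[1][0])))
g=cv2.resize(cv2.cvtColor(im[85:190,270:380],cv2.COLOR_BGR2GRAY),None,fx=4,fy=4,interpolation=cv2.INTER_CUBIC)
h=cv2.HoughCircles(cv2.medianBlur(g,5),cv2.HOUGH_GRADIENT,1,8,param1=80,param2=20,minRadius=100,maxRadius=190)
for x,y,r in h[0][:6]:
    u=(270+x/4,85+y/4);p=ray(u,K,E,.082);print(np.round(u,1),r/4,p.round(4),'to handle',np.linalg.norm((p-W.mean(0))[:2]).round(4),np.degrees(np.arctan2(*(W.mean(0)-p)[1::-1])).round(1))
# ring
_,m=blobs(im,(15,90,80),(35,255,255),(195,50,262,122),100)
el=cv2.fitEllipse(cv2.findNonZero(m));print('ring',el,ray(el[0],K,E,.004).round(4))
E
```

```text
((281.82354736328125, 122.70589447021484), (8.246211051940918, 25.70877456665039), 14.03624439239502)
handle [0.51   0.2717 0.138 ] sizes [np.float64(0.0097), np.float64(0.0295)] long dir -168.71969788855324
[322.1 134.1] 37.25 [0.4982 0.3281 0.082 ] to handle 0.0576 -78.2
[317.6 139.9] 38.7 [0.5077 0.3261 0.082 ] to handle 0.0545 -87.6
[319.6 138.1] 41.175 [0.5044 0.3275 0.082 ] to handle 0.0561 -84.3
[316.1 135.4] 43.2 [0.5032 0.3214 0.082 ] to handle 0.0502 -82.3
[324.9 133.4] 36.95 [0.4956 0.331  0.082 ] to handle 0.0611 -76.4
[319.9 133.1] 39.325 [0.4983 0.3247 0.082 ] to handle 0.0543 -77.6
ring ((228.30673217773438, 87.6595687866211), (53.0433349609375, 57.135887145996094), 163.6051025390625) [0.4959 0.1725 0.004 ]
```

```bash
python3 - <<'E'
from h import *
go([.510,.2717,.19],-168.7)
E
```

```text
MOVE [0.0696, 0.0035, 0.163] [-0.0015, -0.0037, 0.2525] rows 2.8
```

carry_out --pt "0.0696 0.0035 0.163 -0.0015 -0.0037 0.2525" --pt "0.0696 0.0035 0.163 -0.0015 -0.0037 0.2525" --pt "0.0696 0.0035 0.163 -0.0015 -0.0037 0.2525" --pt "0.0696 0.0035 0.163 -0.0015 -0.0037 0.2525"

```text
clock: 3.0
tool_pos: [0.5072, 0.2672, 0.1888]
orientation: [-179.9, -0.2, -168.9]
force: [0.2, -0.5, 0.8]
opening: 0.0878
gripper_force: 0.0
```

```bash
python3 - <<'E'
from h import *
go([.510,.2717,.101],-168.7)
E
```

```text
MOVE [-0.0039, 0.004, 0.0878] [-0.0016, -0.0031, -0.0028] rows 1.4
```

carry_out --pt "-0.003 0.003 0.044 0 0 0" --pt "-0.003 0.003 0.088 0 0 0" --pt "-0.003 0.003 0.088 0 0 0"

```text
clock: 3.38
tool_pos: [0.5123, 0.2731, 0.1028]
orientation: [-180.0, -0.0, -168.8]
force: [-0.7, -0.7, -0.2]
opening: 0.0875
gripper_force: 0.0
```

carry_out --pt "0 0 0 0 0 0" --pt "0 0 0 0 0 0" --pt "0 0 0 0 0 0" --pt "0 0 0 0 0 0" --pt "0 0 0 0 0 0" --pt "0 0 0 0 0 0" --grip -1

```text
clock: 4.12
tool_pos: [0.5127, 0.2751, 0.1044]
orientation: [179.9, 0.2, -168.7]
force: [-0.2, 0.4, 1.0]
opening: 0.0329
gripper_force: 0.0
```

carry_out --pt "0 0 0 0 0 0" --pt "0 0 0 0 0 0" --pt "0 0 0 0 0 0" --pt "0 0 0 0 0 0"

```text
clock: 4.62
tool_pos: [0.5127, 0.275, 0.1043]
orientation: [179.9, 0.2, -168.8]
force: [0.1, -0.1, -0.4]
opening: 0.0099
gripper_force: 30.0
```

carry_out --pt "0 0 -0.005 0 0 0" --pt "0 0 -0.02 0 0 0" --pt "0 0 -0.04 0 0 0" --pt "0 0 -0.06 0 0 0"

```text
clock: 5.12
tool_pos: [0.5127, 0.275, 0.166]
orientation: [179.9, 0.2, -168.8]
force: [0.6, 0.3, -2.1]
opening: 0.0099
gripper_force: 30.0
```

```bash
python3 - <<'E'
from h import *
o=telemetry.get_obs();print(o['force'],o['moment'],o['opening'],o['tool_pos'])
im,K,E=shot('wrist','w_lift')
E
```

```text
[ 0.61184955  0.26854937 -2.06791189] [-0.05216768 -0.0856724   0.03066813] 0.009894306824124507 [0.51265959 0.27501641 0.16601392]
```

View pics/w_lift.png

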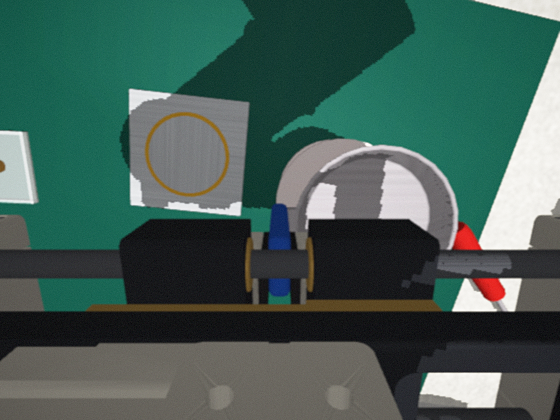

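The dish hangs level from the handle; the plate ring is at (187,154) and the stand is free underneath. Now I work out the transfer.

```bash
python3 - <<'E'
from h import *
im=cv2.imread('pics/w_lift.png');c=viewer.camera_info('wrist');K=np.array(c['intrinsics']);E=tool()@c['tool_from_camera']
_,m=blobs(im,(15,90,80),(35,255,255),(140,105,235,200),100)
el=cv2.fitEllipse(cv2.findNonZero(m));q=ray(el[0],K,E,.004);print('ring',el,q.round(4))
q[:2]=(q[:2]+[.4959,.1725])/2
p=[q[0]+.015,q[1]-.058]
go([*p,.120],-168.7);go([*p,.060],-168.7)
E
```

```text
ring ((186.5860595703125, 153.95883178710938), (77.8396224975586, 83.91131591796875), 137.16561889648438) [0.4974 0.1732 0.004 ]
MOVE [0.0341, -0.1576, 0.0481] [0.0038, 0.008, -0.0002] rows 2.7
MOVE [0.0346, -0.1579, 0.1081] [0.0038, 0.008, -0.0002] rows 3.1
```

carry_out --pt "0.008 -0.04 0 0 0 0" --pt "0.02 -0.085 0 0 0 0" --pt "0.03 -0.13 0 0 0 0" --pt "0.034 -0.158 0.02 0 0 0" --pt "0.034 -0.158 0.05 0 0 0" --pt "0.034 -0.158 0.08 0 0 0" --pt "0.034 -0.158 0.105 0 0 0" --pt "0.034 -0.158 0.105 0 0 0"

```text
clock: 6.18
tool_pos: [0.5093, 0.1129, 0.0577]
orientation: [180.0, 0.0, -168.8]
force: [-0.2, 0.4, -1.5]
opening: 0.0099
gripper_force: 30.0
```

carry_out --pt "0 0 0.004 0 0 0" --pt "0 0 0.008 0 0 0" --pt "0 0 0.011 0 0 0" --pt "0 0 0.0125 0 0 0" --pt "0 0 0.0125 0 0 0"

```text
clock: 6.8
tool_pos: [0.511, 0.1138, 0.0481]
orientation: [179.9, 0.3, -168.7]
force: [-3.4, -0.8, 13.0]
opening: 0.01
gripper_force: 30.0
```

carry_out --pt "0 0 -0.001 0 0 0" --pt "0 0 -0.001 0 0 0" --pt "0 0 -0.001 0 0 0" --pt "0 0 -0.001 0 0 0" --grip 0.4

```text
clock: 7.3
tool_pos: [0.5103, 0.1136, 0.0473]
orientation: [179.9, 0.2, -168.8]
force: [-1.1, 0.0, 0.1]
opening: 0.0444
gripper_force: 0.0
```

carry_out --pt "0 0 -0.02 0 0 0" --pt "0 0 -0.06 0 0 0" --pt "0 0 -0.12 0 0 0" --pt "0 0 -0.18 0 0 0" --pt "0 0 -0.24 0 0 0" --pt "0 0 -0.28 0 0 0" --pt "0 0 -0.28 0 0 0"

```text
clock: 8.18
tool_pos: [0.5108, 0.1134, 0.331]
orientation: [179.8, 0.6, -168.7]
force: [-0.4, 0.3, -0.2]
opening: 0.0616
gripper_force: 0.0
```

```bash
python3 - <<'E'
from h import *
d=np.load('w_tongs.npz');im,K,E=d['im'],d['K'],d['E']
bl,m=blobs(im,(100,120,50),(125,255,255),(190,100,300,210),10)
for a,b,c in bl: print('blue',a,b,c.round(1),ray(c,K,E,.041).round(4))
mm=(m>0).astype(np.uint8)*255
cv2.imwrite('pics/tz.png',np.hstack([cv2.resize(im[105:215,170:285],None,fx=5,fy=5,interpolation=cv2.INTER_CUBIC)]))
# nadir & TCP
go([.46,-.02,.33],-168.7)
E
```

```text
blue 675 [208, 122, 62, 61] [248.5 143.3] [ 0.4392 -0.3115  0.041 ]
MOVE [0.0759, -0.1209, -0.0002] [0.0036, 0.0096, -0.0007] rows 2.3
```

View pics/tz.png

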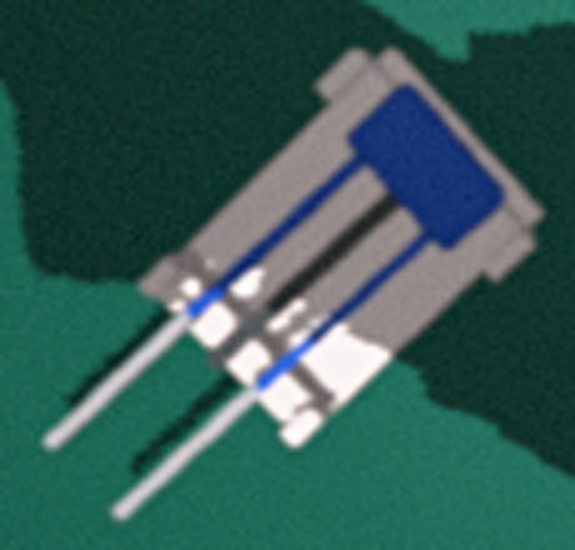

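Closeup: tongs head centre at crop (427,165), tip ends at (52,443) and (122,515), lying properly on the rest. Next a wrist look at the tray and dish together.

carry_out --pt "-0.08 -0.19 -0.02 0 0 0" --pt "-0.08 -0.19 -0.02 0 0 0" --pt "-0.08 -0.19 -0.02 0 0 0" --pt "-0.08 -0.19 -0.02 0 0 0" --pt "-0.08 -0.19 -0.02 0 0 0" --pt "-0.08 -0.19 -0.02 0 0 0"

```text
clock: 8.93
tool_pos: [0.6244, -0.0572, 0.3467]
orientation: [179.9, 0.1, -168.7]
force: [-0.1, -0.1, -0.1]
opening: 0.0611
gripper_force: 0.0
```

```bash
python3 - <<'E'
from h import *
print(tool()[:3,3].round(4))
im,K,E=shot('wrist','w_tray');np.savez('w_tray',im=im,K=K,E=E)
d=np.load('w_tongs.npz');h=ray((255.5,138.1),d['K'],d['E'],.048);t=ray((187.5,200.8),d['K'],d['E'],.044)
v=t-h;print('head',h.round(4),'tip',t.round(4),'len',np.linalg.norm(v[:2]).round(4),'yaw',np.degrees(np.arctan2(v[1],v[0])).round(1),'origin',(h+v*52/146).round(4))
for a,b,c in blobs(im,(12,90,60),(35,255,255),(0,0,560,230),10)[0]: print('yel',a,b,c.round(1),ray(c,K,E,.014).round(4))
go([.45,-.20,.25],180-21)
E
```

```text
[ 0.6244 -0.0572  0.3467]
head [ 0.4272 -0.3048  0.048 ] tip [ 0.5611 -0.3604  0.044 ] len 0.145 yaw -22.5 origin [ 0.4748 -0.3246  0.0466]
yel 15 [308, 120, 6, 8] [310.  123.7] [ 0.5467 -0.0234  0.014 ]
yel 123 [269, 223, 27, 7] [281.8 226.9] [ 0.7217 -0.033   0.014 ]
MOVE [0.1994, -0.1064, 0.0962] [0.0031, 0.0024, 0.5638] rows 3.9
```

View pics/w_tray.png

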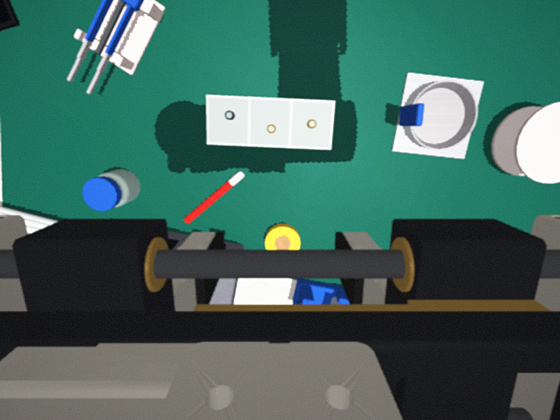

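Dish stands on the plate at (443,113) with its handle at (412,115). Brass barrels are at (312,124) and (271,128), dark at (230,115). The tray corners are about (207,96), (335,101), (333,149).

```bash
python3 - <<'E'
from h import *
d=np.load('w_tray.npz');im,K,E=d['im'],d['K'],d['E']
g=cv2.cvtColor(im,cv2.COLOR_BGR2HSV)
for n,(u,v) in(('A',(312,124)),('B',(271,128)),('D',(230,115))):
    s=im[v-9:v+10,u-9:u+10].astype(float);bg=np.median(s.reshape(-1,3),0);w=(np.abs(s-bg).sum(2)>90)
    ys,xs=np.nonzero(w);c=(u-9+(xs.min()+xs.max())/2,v-9+(ys.min()+ys.max())/2);print(n,np.ptp(xs)+1,np.ptp(ys)+1,np.round(c,1),ray(c,K,E,.014).round(4))
_,m=blobs(im,(0,0,150),(180,50,255),(195,85,345,160));m=cv2.morphologyEx(m,cv2.MORPH_CLOSE,np.ones((9,9)))
r=cv2.minAreaRect(max(cv2.findContours(m,0,1)[0],key=cv2.contourArea));W=np.array([ray(p,K,E,.006) for p in cv2.boxPoints(r)])
print('tray',W.mean(0).round(4));[print(np.linalg.norm(W[i]-W[i-1]).round(4),np.degrees(np.arctan2(*(W[i]-W[i-1])[1::-1])).round(1)) for i in(1,2)]
gc=cv2.resize(cv2.cvtColor(im[70:160,390:490],cv2.COLOR_BGR2GRAY),None,fx=4,fy=4,interpolation=cv2.INTER_CUBIC)
h=cv2.HoughCircles(cv2.medianBlur(gc,5),cv2.HOUGH_GRADIENT,1,8,param1=80,param2=20,minRadius=100,maxRadius=150)
for x,y,rr in h[0][:4]:
    u=(390+x/4,70+y/4);print('dish',np.round(u,1),rr/4,ray(u,K,E,.026).round(4))
for a,b,c in blobs(im,(100,120,50),(125,255,255),(395,95,432,135),20)[0]: print('handle',a,b,c.round(1),ray(c,K,E,.082).round(4))
E
```

```text
A 11 10 [311.  123.5] [ 0.5462 -0.022   0.014 ]
B 9 9 [271. 128.] [ 0.5651 -0.082   0.014 ]
D 11 10 [229.  114.5] [ 0.5579 -0.1497  0.014 ]
tray [ 0.5573 -0.0859  0.006 ]
0.0771 -174.7
0.2009 99.0
dish [434.4 112.9] 30.125 [0.4948 0.1565 0.026 ]
dish [437.6 111.6] 37.075 [0.4921 0.1608 0.026 ]
dish [439.9 118.4] 30.175 [0.5008 0.1673 0.026 ]
dish [439.9 113.9] 34.05 [0.4945 0.1652 0.026 ]
handle 473 [399, 104, 25, 22] [411.2 114.7] [0.5108 0.1002 0.082 ]
```

```bash
python3 - <<'E'
from h import *
go([.4748,-.3246,.17],157.5)
E
```

```text
MOVE [0.1997, -0.2336, 0.1759] [0.0031, 0.0024, 0.59] rows 5.7
```

carry_out --pt "0.2 -0.2336 0.176 0.003 0.002 0.59" --pt "0.2 -0.2336 0.176 0.003 0.002 0.59" --pt "0.2 -0.2336 0.176 0.003 0.002 0.59" --pt "0.2 -0.2336 0.176 0.003 0.002 0.59" --pt "0.2 -0.2336 0.176 0.003 0.002 0.59" --pt "0.2 -0.2336 0.176 0.003 0.002 0.59" --pt "0.2 -0.2336 0.176 0.003 0.002 0.59" --pt "0.2 -0.2336 0.176 0.003 0.002 0.59" --grip 0.4

```text
clock: 9.98
tool_pos: [0.4755, -0.3249, 0.1709]
orientation: [180.0, 0.1, 157.5]
force: [0.6, -0.2, 1.2]
opening: 0.0609
gripper_force: 0.0
```

```bash
python3 - <<'E'
from h import *
print(tool()[:3,3].round(4),telemetry.get_obs()['orientation'])
im,K,E=shot('wrist','w_t2')
bl,m=blobs(im,(100,120,50),(125,255,255),(150,0,420,225),30)
for a,b,c in bl: print(a,b,c.round(1))
m2=cv2.morphologyEx(m,cv2.MORPH_OPEN,np.ones((9,9)))
r=cv2.minAreaRect(cv2.findNonZero(m2));W=np.array([ray(p,K,E,.048) for p in cv2.boxPoints(r)]);print(r)
e=sorted([W[1]-W[0],W[2]-W[1]],key=np.linalg.norm);s=e[0]/np.linalg.norm(e[0]);s*=np.sign(s[0])
h=W.mean(0);print('head',h.round(4),[np.linalg.norm(x).round(4) for x in e],'yaw short',np.degrees(np.arctan2(s[1],s[0])).round(1),'org',(h+.052*s).round(4))
E
```

```text
[ 0.4755 -0.3249  0.1709] [1.79989168e+02 1.13154414e-01 1.57492399e+02]
1877 [254, 128, 50, 97] [278.8 154.5]
((279.0, 141.5), (27.0, 48.0), 90.0)
head [ 0.4277 -0.3056  0.048 ] [np.float64(0.024), np.float64(0.0431)] yaw short -21.4 org [ 0.4761 -0.3245  0.048 ]
```

carry_out --pt "0 0 0.05 0 0 0" --pt "0 0 0.1 0 0 0" --pt "0 0 0.135 0 0 0" --pt "0 0 0.148 0 0 0" --pt "0 0 0.148 0 0 0"

```text
clock: 10.65
tool_pos: [0.4758, -0.325, 0.0225]
orientation: [-180.0, 0.0, 157.5]
force: [-0.3, 0.1, 1.9]
opening: 0.0613
gripper_force: 0.0
```

carry_out --pt "0 0 0 0 0 0" --pt "0 0 0 0 0 0" --pt "0 0 0 0 0 0" --pt "0 0 0 0 0 0" --pt "0 0 0 0 0 0" --grip -0.32

```text
clock: 11.28
tool_pos: [0.4753, -0.3258, 0.0229]
orientation: [-180.0, 0.1, 157.5]
force: [-0.8, 0.6, 6.5]
opening: 0.0308
gripper_force: 9.5
```

carry_out --pt "0 0 -0.01 0 0 0" --pt "0 0 -0.03 0 0 0" --pt "0 0 -0.06 0 0 0" --pt "0 0 -0.1 0 0 0" --pt "0 0 -0.13 0 0 0" --pt "0 0 -0.13 0 0 0"

```text
clock: 12.02
tool_pos: [0.4763, -0.3261, 0.1553]
orientation: [180.0, 0.3, 157.5]
force: [-0.1, 0.9, -1.8]
opening: 0.0296
gripper_force: 9.0
```

```bash
cat >> h.py <<'E'
# tongs grasped with origin 19 mm behind TCP; tip at (90 ahead). tool pose for tip at p, tongs yaw, tilt
def tip(p,yaw,tilt=35):
    T=Tt([0,0,0],yaw+180,tilt);return np.array(p)-T[:3,:3]@[-.090,0,-.019]
def gotip(p,yaw,tilt=35): q=tip(p,yaw,tilt);print('tcp',q.round(4));go(q,yaw+180,tilt)
E
python3 - <<'E'
from h import *
o=telemetry.get_obs();print(o['tool_pos'],o['force'],o['opening'],o['gripper_force'])
im,K,E=shot('wrist','w_t3')
# check that R maps tongs x tip down
T=Tt([0,0,0],188,35);print('tongs x',(-T[:3,0]).round(3),'tool z',T[:3,2].round(3))
_,m=blobs(im,(100,120,50),(125,255,255),(150,0,420,225),30)
m2=cv2.morphologyEx(m,cv2.MORPH_OPEN,np.ones((9,9)));r=cv2.minAreaRect(cv2.findNonZero(m2));print(r)
gotip([.5462,-.022,.10],8)
gotip([.5462,-.022,.045],8)
E
```

```text
[ 0.47631284 -0.32612618  0.1553032 ] [-0.08587335  0.89816419 -1.81407286] 0.02963253870704068 8.99886041879654
tongs x [ 0.811  0.114 -0.574] tool z [-0.568 -0.08  -0.819]
((280.0, 175.5), (103.99998474121094, 96.99998474121094), 0.0)
tcp [ 0.4624 -0.0338  0.1361]
MOVE [0.124, 0.2645, 0.0172] [0.1627, 0.5994, -0.5168] rows 4.7
tcp [ 0.4624 -0.0338  0.0811]
MOVE [0.1242, 0.2645, 0.0722] [0.1627, 0.5994, -0.5168] rows 4.8
```

carry_out --pt "0.02 0.044 0.003 0.027 0.1 -0.086" --pt "0.041 0.088 0.006 0.054 0.2 -0.172" --pt "0.062 0.132 0.009 0.081 0.3 -0.258" --pt "0.083 0.176 0.012 0.108 0.4 -0.344" --pt "0.104 0.22 0.015 0.136 0.5 -0.43" --pt "0.124 0.2645 0.0172 0.1627 0.5994 -0.5168" --pt "0.124 0.2645 0.0172 0.1627 0.5994 -0.5168" --pt "0.124 0.2645 0.0172 0.1627 0.5994 -0.5168" --grip -0.28

```text
clock: 13.08
tool_pos: [0.4614, -0.0336, 0.1339]
orientation: [180.0, -35.3, -171.9]
force: [-0.5, -0.2, -1.1]
opening: 0.0319
gripper_force: 8.6
```

```bash
python3 - <<'E'
from h import *
o=telemetry.get_obs();print(o['tool_pos'],o['opening'],o['gripper_force'],o['joint_pos'])
T=tool();print('tip',(T[:3,:3]@[-.09,0,-.019]+T[:3,3]).round(4),'tongsx',(-T[:3,0]).round(3))
for z in(.05,.0145):gotip([.5462,-.022,z],8)
im,K,E=shot('side');u=proj([.5462,-.022,.018],K,E).astype(int);print(u)
x,y=u;a=cv2.resize(im[y-45:y+45,x-55:x+55],None,fx=5,fy=5,interpolation=cv2.INTER_CUBIC)
cv2.imwrite('pics/chk1.png',a)
E
```

```text
[ 0.46139414 -0.03361346  0.13388113] 0.03188914572535752 8.563731014728546 [ 16.11647533  28.2570419   -7.89462378  -4.67285718 -88.83161446
 -96.50360641]
tip [ 0.545  -0.0218  0.0975] tongsx [ 0.809  0.114 -0.577]
tcp [ 0.4624 -0.0338  0.0861]
MOVE [-0.0284, -0.0003, 0.0385] [-0.0, -0.0044, 0.0008] rows 0.8
tcp [ 0.4624 -0.0338  0.0506]
MOVE [-0.0489, -0.0003, 0.0675] [-0.0, -0.0044, 0.0008] rows 1.3
[308 222]
```

View pics/chk1.png

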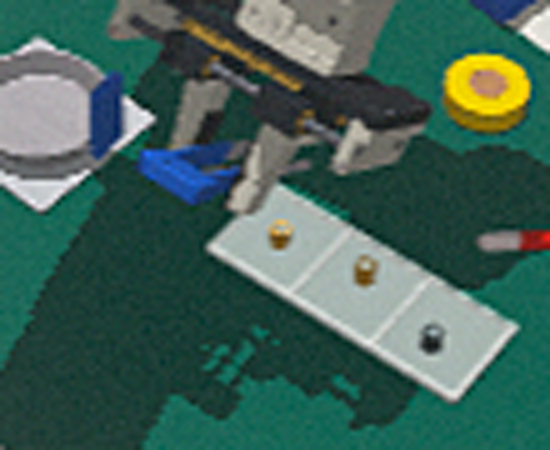

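The tongs are held, tilted, with tips at crop (300,160) above brass A at (280,232). Brass B is at (365,270) and dark at (432,338), both undisturbed. Descending.

carry_out --pt "-0.0142 0 0.019 0 -0.004 0" --pt "-0.0284 0 0.0385 0 -0.004 0" --pt "-0.035 0 0.048 0 -0.004 0" --pt "-0.042 0 0.058 0 -0.004 0" --pt "-0.0489 0 0.0675 0 -0.004 0" --pt "-0.0489 0 0.0675 0 -0.004 0"

```text
clock: 13.88
tool_pos: [0.4626, -0.0336, 0.051]
orientation: [179.9, -35.0, -172.0]
force: [0.0, 0.0, -0.7]
opening: 0.032
gripper_force: 8.6
```

```bash
python3 - <<'E'
from h import *
o=telemetry.get_obs();print(o['force'],o['opening'],o['gripper_force'])
T=tool();print('tip',(T[:3,:3]@[-.09,0,-.019]+T[:3,3]).round(4))
im,K,E=shot('wrist')
im,K,E=shot('side');u=proj([.5462,-.022,.018],K,E).astype(int)
x,y=u;cv2.imwrite('pics/chk2.png',cv2.resize(im[y-20:y+25,x-30:x+30],None,fx=10,fy=10,interpolation=cv2.INTER_CUBIC))
E
```

```text
[ 0.0144691   0.04874421 -0.68295109] 0.03195382017982889 8.563750237226486
tip [ 0.5464 -0.0218  0.015 ]
```

Exactly there and free of contact. Closing.

carry_out --pt "0 0 0 0 0 0" --pt "0 0 0 0 0 0" --pt "0 0 0 0 0 0" --pt "0 0 0 0 0 0" --pt "0 0 0 0 0 0" --grip -1

```text
clock: 14.6
tool_pos: [0.4631, -0.0335, 0.0517]
orientation: [179.9, -34.9, -172.0]
force: [0.3, 1.0, 0.2]
opening: 0.0177
gripper_force: 30.0
```

```bash
python3 - <<'E'
from h import *
gotip([.5462,-.022,.075],8)
# dish refs: centre (.495,.169); approach yaw 0; place A at (-24,+14), B at (-24,-14)
E
```

```text
tcp [ 0.4624 -0.0338  0.1111]
MOVE [0.0345, -0.0001, -0.0483] [0.0005, 0.0018, 0.0007] rows 1.0
```

```bash
python3 - <<'E'
from h import *
a=cv2.imread('pics/chk2.png')
im,K,E=shot('side');x,y=proj([.5462,-.022,.018],K,E).astype(int)
b=cv2.resize(im[y-20:y+25,x-30:x+30],None,fx=6.6,fy=6.6,interpolation=cv2.INTER_CUBIC)
a=cv2.resize(a,b.shape[1::-1])
cv2.imwrite('pics/chk3.png',np.hstack([a,b]))
E
```

```text
(no output)
```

View pics/chk3.png

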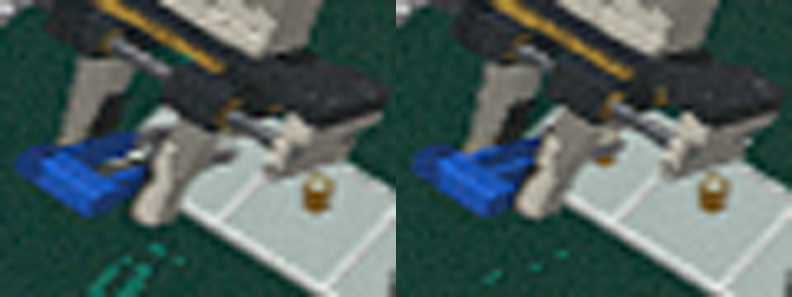

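Right panel: the barrel's lower half shows at (605,155), nearly its old place, while the opening says the jaws shut past it. I compare where the tongs really are with the assumed model, using the blue head in the side and wrist views.

```bash
python3 - <<'E'
from h import *
T=tool()
def tp(x,y,z): return (T@[-x,-y if 0 else y,-.019-z,1])[:3]
for n in('side','wrist','top'):
    im,K,E=shot(n)
    P=[proj(tp(x,y,z),K,E) for x in(-39,-65) for y in(-23,23) for z in(-7,7)] if 0 else [proj(tp(x/1e3,y/1e3,z/1e3),K,E) for x in(-39,-65) for y in(-23,23) for z in(-7,7)]
    P=np.array(P);print(n,'model head bbox',P.min(0).round(1),P.max(0).round(1))
    x0,y0=(P.min(0)-25).astype(int);x1,y1=(P.max(0)+25).astype(int)
    for a,b,c in blobs(im,(100,120,40),(125,255,255),(max(x0,0),max(y0,0),x1,y1),20)[0]: print(a,b,'->',b[0]+b[2],b[1]+b[3],c.round(1))
    for y in(-7,7): print('tip',proj(tp(.094,y/1e3,0),K,E).round(1))
    for a,b,c in blobs(im,(10,90,50),(30,255,255),None,4)[0]:
        if n!='wrist' and np.linalg.norm(c-proj([.546,-.022,.012],K,E))<25: print('brass',a,b,c.round(1),ray(c,K,E,.010).round(4))
    print('A0 proj',proj([.5462,-.022,.018],K,E).round(1),proj([.5462,-.022,.003],K,E).round(1))
    cv2.imwrite(f'pics/q_{n}.png',im)
E
```

```text
side model head bbox [279.  222.5] [296.4 234.9]
47 [271, 197, 6, 12] -> 277 209 [272.8 202.1]
146 [280, 223, 20, 12] -> 300 235 [289.9 227.9]
tip [311.2 223.5]
tip [307.9 221.5]
brass 63 [291, 200, 23, 14] [301.4 206.3] [0.583  0.0521 0.01  ]
brass 5 [317, 215, 2, 3] [317.6 216.2] [ 0.5927 -0.0182  0.01  ]
brass 7 [309, 216, 4, 4] [310.1 217.3] [ 0.5702 -0.0043  0.01  ]
brass 13 [324, 229, 4, 5] [325.4 231.4] [ 0.5645 -0.0822  0.01  ]
A0 proj [308.9 222.4] [308.7 225.2]
wrist model head bbox [226.5 125.6] [335.8 186.4]
6634 [227, 127, 106, 84] -> 333 211 [279.9 159.8]
tip [268.2 413.1]
tip [292.7 413.1]
A0 proj [280.1 407. ] [280.  400.3]
top model head bbox [296.9 219.8] [311.7 230.3]
160 [298, 210, 15, 21] -> 313 231 [303.9 222.8]
tip [299.4 194.5]
tip [295.6 195.1]
brass 16 [287, 196, 7, 4] [289.6 197.1] [0.543  0.0077 0.01  ]
brass 5 [309, 203, 5, 1] [311. 203.] [ 0.5196 -0.0694  0.01  ]
brass 10 [291, 205, 8, 2] [294.8 205.7] [ 0.5111 -0.0104  0.01  ]
brass 4 [304, 204, 4, 1] [305.5 204. ] [ 0.5164 -0.0494  0.01  ]
A0 proj [297.8 195.7] [297.6 196.4]
```

carry_out --pt "0 0 0 0 0 0" --pt "0 0 0 0 0 0" --pt "0 0 0 0 0 0" --pt "0.012 0 -0.016 0 0 0" --pt "0.034 0 -0.048 0 0 0" --pt "0.08 0 -0.07 0 0 0" --pt "0.12 0 -0.08 0 0 0" --pt "0.12 0 -0.08 0 0 0" --grip -0.28

```text
clock: 15.8
tool_pos: [0.4109, -0.0411, 0.1894]
orientation: [179.9, -34.5, -171.9]
force: [0.0, 0.3, -1.4]
opening: 0.0317
gripper_force: 8.6
```

```bash
python3 - <<'E'
from h import *
o=telemetry.get_obs();print(o['tool_pos'],o['opening'],o['gripper_force'])
def cen(im,u,r=8):
    v=np.round(u).astype(int);s=im[v[1]-r:v[1]+r+1,v[0]-r:v[0]+r+1].astype(float);bg=np.median(s.reshape(-1,3),0)
    hs=cv2.cvtColor(s.astype(np.uint8),cv2.COLOR_BGR2HSV).astype(float);w=np.clip(hs[...,1]-70,0,None)*(abs(hs[...,0]-20)<14)
    if w.sum()==0: return None
    ys,xs=np.mgrid[0:2*r+1,0:2*r+1];return np.array([(xs*w).sum()/w.sum()+v[0]-r,(ys*w).sum()/w.sum()+v[1]-r]).round(2),int((w>0).sum())
for n in('side','top'):
    i0=cv2.imread(f'pics/{n}0.png');im,K,E=shot(n,'after_'+n)
    for nm,p in(('A',[.5462,-.022,.0105]),('B',[.5651,-.082,.0105])):
        u=proj(p,K,E);a=cen(i0,u);b=cen(im,u);print(n,nm,u.round(1),a,b)
        for x in(a,b):
            if x: print('   ',ray(x[0],K,E,.0105).round(4))
E
```

```text
[ 0.41094175 -0.04110134  0.18943024] 0.031670533744906255 8.562940210103989
side A [308.8 223.8] (array([308.36, 223.88]), 18) (array([308.89, 224.71]), 12)
    [ 0.5448 -0.0212  0.0105]
    [ 0.5436 -0.025   0.0105]
side B [325.5 231.2] (array([325.45, 231.26]), 20) (array([325.35, 231.64]), 16)
    [ 0.5648 -0.0822  0.0105]
    [ 0.5633 -0.0831  0.0105]
top A [297.7 196. ] (array([297.54, 196.7 ]), 11) None
    [ 0.5438 -0.0213  0.0105]
top B [314.1 190.5] (array([314. , 191.2]), 7) (array([313.83, 196.34]), 2)
    [ 0.5626 -0.0817  0.0105]
    [ 0.5437 -0.0805  0.0105]
```

```bash
python3 - <<'E'
from h import *
c=viewer.camera_info('wrist');K=np.array(c['intrinsics']);C=np.linalg.inv(c['tool_from_camera'])
im,_,_=shot('wrist','w_now')
_,m=blobs(im,(100,120,40),(125,255,255),(200,90,360,225),30)
for r in range(118,226,6):
    x=np.nonzero(m[r])[0];print(r,(x.min(),x.max(),len(x),im[r,x[len(x)//2]].tolist()) if len(x) else None)
for dl in(0,5,10):
    a=np.radians(dl)
    for x,z in((-65,-7),(-65,7),(-39,7)):
        xx=x*np.cos(a)-z*np.sin(a)*1; zz=z*np.cos(a)+x*np.sin(a)
        for y in(23,):
            print(dl,(x,z),[ (lambda q:(q[:2]/q[2]).round(1).tolist())(K@(C@[-xx/1e3,s*.023,-.019-zz/1e3,1])[:3]) for s in(-1,1)])
E
```

```text
118 None
124 None
130 (np.int64(229), np.int64(330), 102, [199, 87, 35])
136 (np.int64(228), np.int64(331), 104, [197, 88, 36])
142 (np.int64(228), np.int64(330), 103, [196, 89, 37])
148 (np.int64(229), np.int64(330), 102, [195, 86, 35])
154 (np.int64(230), np.int64(330), 101, [190, 82, 29])
160 (np.int64(230), np.int64(330), 101, [194, 89, 36])
166 (np.int64(230), np.int64(329), 100, [194, 83, 34])
172 (np.int64(230), np.int64(329), 100, [189, 80, 29])
178 (np.int64(231), np.int64(329), 99, [188, 78, 29])
184 (np.int64(235), np.int64(326), 92, [124, 51, 14])
190 (np.int64(244), np.int64(314), 22, [66, 34, 14])
196 (np.int64(244), np.int64(314), 24, [59, 47, 25])
202 (np.int64(245), np.int64(315), 25, [55, 40, 15])
208 (np.int64(245), np.int64(315), 25, [58, 42, 18])
214 (np.int64(245), np.int64(315), 25, [57, 33, 12])
220 (np.int64(245), np.int64(315), 25, [57, 38, 14])
0 (-65, -7) [[231.6, 125.8], [330.3, 125.9]]
0 (-65, 7) [[226.5, 125.7], [335.8, 125.7]]
0 (-39, 7) [[229.0, 186.4], [333.1, 186.4]]
5 (-65, -7) [[233.4, 127.7], [328.4, 127.7]]
5 (-65, 7) [[228.7, 124.9], [333.5, 124.9]]
5 (-39, 7) [[230.2, 184.0], [331.8, 184.0]]
10 (-65, -7) [[235.1, 130.5], [326.5, 130.5]]
10 (-65, 7) [[230.7, 125.3], [331.3, 125.3]]
10 (-39, 7) [[231.3, 182.3], [330.6, 182.3]]
```

```bash
python3 - <<'E'
from h import *
go([.67,-.05,.25],188,0)
E
```

```text
MOVE [-0.1728, -0.045, -0.1983] [0.0009, -0.6084, 0.0004] rows 4.3
```

carry_out --pt "-0.02 -0.005 -0.06 0 -0.1 0" --pt "-0.04 -0.015 -0.1 0 -0.2 0" --pt "-0.08 -0.025 -0.14 0 -0.35 0" --pt "-0.13 -0.035 -0.17 0 -0.5 0" --pt "-0.1728 -0.045 -0.1983 0 -0.6084 0" --pt "-0.1728 -0.045 -0.1983 0 -0.6084 0" --pt "-0.1728 -0.045 -0.1983 0 -0.6084 0"

```text
clock: 16.82
tool_pos: [0.6692, -0.0501, 0.2479]
orientation: [180.0, -0.3, -172.0]
force: [-0.4, -1.0, -0.4]
opening: 0.0317
gripper_force: 8.6
```

```bash
python3 - <<'E'
from h import *
o=telemetry.get_obs();print(o['tool_pos'],o['orientation'],o['opening'])
im,K,E=shot('wrist','w_tray2');np.savez('w_tray2',im=im,K=K,E=E)
for n,p in(('A',[.5462,-.022]),('B',[.5651,-.082]),('D',[.5579,-.1497])):
    u=np.round(proj([*p,.012],K,E)).astype(int);r=16
    s=im[u[1]-r:u[1]+r+1,u[0]-r:u[0]+r+1].astype(int)
    bg=np.median(s.reshape(-1,3),0);w=((np.abs(s-bg).sum(2)>110)*255).astype(np.uint8)
    k,l,st,c=cv2.connectedComponentsWithStats(w)
    print(n,u)
    for i in range(1,k):
        if st[i,4]>15:
            q=c[i]+u-r;print('   ',st[i].tolist(),q.round(1),ray(q,K,E,.0105).round(4))
    print('cam',E[:3,3].round(3))
for z in(.018,.003):
    print([proj([.5462+dx,-.022,z],K,E).round(1).tolist() for dx in(-.007,0,.007)])
E
```

```text
[ 0.66922835 -0.05009714  0.24794281] [ 179.95394254   -0.26697421 -172.01134459] 0.03165035995714088
A [317  83]
    [9, 10, 12, 14, 83] [315.1  83.7] [ 0.5468 -0.0235  0.0105]
cam [ 0.606 -0.06   0.406]
B [266  92]
    [12, 16, 9, 8, 29] [266.8  96.8] [ 0.57   -0.08    0.0105]
cam [ 0.606 -0.06   0.406]
D [211  78]
    [10, 9, 14, 15, 110] [212.   78.7] [ 0.5587 -0.1489  0.0105]
cam [ 0.606 -0.06   0.406]
[[318.1, 76.3], [317.1, 82.5], [316.1, 88.7]]
[[316.6, 78.4], [315.6, 84.3], [314.7, 90.2]]
```

```bash
python3 - <<'E'
from h import *
for f in('w_t3','q_wrist','w_now','w_tray2'):
    im=cv2.imread(f'pics/{f}.png');_,m=blobs(im,(95,100,30),(130,255,255),(200,90,360,225),30)
    w=(m>0).sum(1);rows=np.nonzero(w>85)[0]
    ex=lambda r:(int(np.nonzero(m[r])[0].min()),int(np.nonzero(m[r])[0].max()))
    print(f,rows.min(),rows.max(),'w',w[rows.min()+8],w[rows.max()-8],ex(rows.min()+8),'jaws',ex(200),ex(215))
# tips in side view now
T=tool();im,K,E=shot('side','side_now');i0=cv2.imread('pics/side0.png')
P=lambda x,y,z,d=0:(T@[-(x*np.cos(d)-z*np.sin(d)),y,-.019-(z*np.cos(d)+x*np.sin(d)),1])[:3]
for d in(0,5,10):
    print(d,'tips',[proj(P(.094,s*.0138,0,np.radians(d)),K,E).round(1).tolist() for s in(-1,1)],'head rear',[proj(P(-.065,s*.023,0,np.radians(d)),K,E).round(1).tolist() for s in(-1,1)])
u=proj(P(.085,0,0),K,E).astype(int)
df=cv2.absdiff(im,i0).sum(2)
x0,y0=u-22
for y in range(y0,y0+44,2): print(y,''.join('%4d'%int(im[y,x].mean()) for x in range(x0+4,x0+44,2)))
print(x0+4)
E
```

```text
w_t3 128 184 w 107 103 (227, 333) jaws (246, 312) (246, 311)
q_wrist 128 185 w 106 102 (227, 332) jaws (259, 300) (259, 300)
w_now 128 184 w 104 100 (228, 331) jaws (244, 315) (244, 315)
w_tray2 127 185 w 106 102 (227, 332) jaws (245, 314) (245, 314)
0 tips [[368.7, 141.3], [361.3, 137.6]] head rear [[342.6, 169.6], [329.8, 162.7]]
5 tips [[369.1, 139.3], [361.6, 135.7]] head rear [[342.4, 170.9], [329.7, 164.0]]
10 tips [[369.3, 137.4], [361.8, 133.8]] head rear [[342.3, 172.1], [329.6, 165.3]]
118   24  36  38  31  41  66  90  65  55  29  35  34 103 109 109 108 120 136 135 137
120  116  16  22  38  35  30  39  36  29  32  29  76 112 114 110 108 141 136 135 140
122  113 116 120  38  27  25  26  32  21  21  41 128 115 112  98 140 138 135 140 138
124   87 110 107 109 118 121 122 122 115 116 116 115 106 103 103 142 135 136 137 141
126  101 108 106 106 106 107 116 112 113 115 114 108 102 102 109 141 138 134 139 142
128  108 110 114  70 108 109 113 103 114 114 109 108 102 102 121 143 140 137 139 136
130  103 104 106 110 114 106 104 106 107 112 108 102 100 102 136 137 137 137 135 134
132 
[... 574 characters left out ...]
  41  44  39  38
146   30  72  45  31  46  33  45  38  47  34  44  43  47  48  37  39  43  38  38  55
148   27 152  58  38  45  52  43  46  33  45  38  46  46  41  47  45  57  32  59 115
150   41  69  55  35  40  40  41  38  85  39 114  30  39  46  46  39  37  81 107 136
152   66  51 209  80  34  37  44  58  61  59  96 109  32  37  38  35  80  99 138 139
154   52 206  98  52  74  84  33  49 129  76  51  57 104  99  29  71 111 143 143 135
156  142  79  44  94  74 110 114 108 190 134 147  73 111 107 113 107 144 137 139 136
158   60  46  70  54  54 113 102 135 229 223 121 128 104  98 105 146 136 139 140 143
160   55  89  58  58 117 111  97 106 178 224 220 205  96 100 137 136 137 142 137 137
345
```

The tongs sit as modelled, to about 2°, and barrel A has not moved, so the tips probably closed just above its top edge. I'll retry lower.

```bash
python3 - <<'E'
from h import *
gotip([.548,-.0232,.06],8)
E
```

```text
tcp [ 0.4642 -0.035   0.0961]
MOVE [0.2006, 0.0433, 0.1533] [0.0007, 0.6077, 0.0005] rows 4.1
```

carry_out --pt "0.05 0.011 0.02 0 0.15 0" --pt "0.1 0.022 0.045 0 0.3 0" --pt "0.15 0.033 0.08 0 0.45 0" --pt "0.2 0.0433 0.12 0 0.6 0" --pt "0.2006 0.0433 0.1533 0 0.6077 0" --pt "0.2006 0.0433 0.1533 0 0.6077 0" --pt "0.2006 0.0433 0.1533 0 0.6077 0"

```text
clock: 17.8
tool_pos: [0.4662, -0.035, 0.0978]
orientation: [180.0, -34.7, -171.9]
force: [1.0, -0.7, 0.1]
opening: 0.0315
gripper_force: 8.6
```

```bash
python3 - <<'E'
from h import *
gotip([.548,-.0232,.009],8)
T=tool();print('tip',(T[:3,:3]@[-.09,0,-.019]+T[:3,3]).round(4),telemetry.get_obs()['opening'])
E
```

```text
tcp [ 0.4642 -0.035   0.0451]
MOVE [-0.0285, 0.0002, 0.0444] [-0.0001, 0.0044, 0.0009] rows 0.8
tip [ 0.5501 -0.0231  0.0621] 0.03147459062281467
```

carry_out --pt "-0.012 0 0.018 0 0.002 0" --pt "-0.02 0 0.032 0 0.003 0" --pt "-0.0255 0 0.04 0 0.0044 0" --pt "-0.0285 0 0.0444 0 0.0044 0" --pt "-0.0285 0 0.0444 0 0.0044 0"

```text
clock: 18.42
tool_pos: [0.4632, -0.0353, 0.0438]
orientation: [180.0, -35.1, -172.0]
force: [0.7, 1.1, -1.6]
opening: 0.0319
gripper_force: 8.6
```

```bash
python3 - <<'E'
from h import *
T=tool();print('tip',(T[:3,:3]@[-.09,0,-.019]+T[:3,3]).round(4),telemetry.get_obs()['force'])
E
```

```text
tip [ 0.5469 -0.0234  0.0075] [ 0.70562411  1.12611977 -1.60258439]
```

carry_out --pt "0 0 0 0 0 0" --pt "0 0 0 0 0 0" --pt "0 0 0 0 0 0" --pt "0 0 0 0 0 0" --grip -1

```text
clock: 18.92
tool_pos: [0.4632, -0.0352, 0.0439]
orientation: [179.9, -35.1, -172.0]
force: [0.2, -0.3, -0.5]
opening: 0.0179
gripper_force: 30.0
```

```bash
python3 - <<'E'
from h import *
T=tool()
P=lambda x,y,z:(T@[-x/1e3,y/1e3,-.019-z/1e3,1])[:3]
def cl(p):
    h,s,v=[int(a) for a in p]
    if s>80 and 8<h<32: return 'B'
    if s>100 and 95<h<130: return 'b'
    if s>80 and 60<h<95: return '.'
    if v<60: return 'k'
    return '%d'%(v//26)
for n,r in(('side',None),('top',None)):
    im,K,E=shot(n,'c2_'+n);hs=cv2.cvtColor(im,cv2.COLOR_BGR2HSV);u=proj([.5468,-.0235,.0105],K,E).astype(int)
    print(n,'A',proj([.5468,-.0235,.018],K,E).round(1),proj([.5468,-.0235,.003],K,E).round(1))
    for nm,q in(('tipend-L',(94,7,0)),('tipend-R',(94,-7,0)),('60',(60,0,0)),('TCPfing',(0,0,-19))): print(nm,proj(P(*q),K,E).round(1))
    print('cols from',u[0]-22)
    for y in range(u[1]-14,u[1]+14): print(y,''.join(cl(hs[y,x]) for x in range(u[0]-22,u[0]+26)))
E
```

```text
side A [309.4 222.6] [309.1 225.3]
tipend-L [308.1 223.3]
tipend-R [311.4 225.3]
60 [305.  225.6]
TCPfing [294.  233.1]
cols from 287
209 kkkkkkkkkkBBbbBBBBBkbkk257777786434443..........
210 .kkkkkkkkBBkkkkkBBBBBkbkk3467665444443..........
211 ...kkkkkBB454kkkkk3BBBkkkkb257644432k...........
212 .....kkkBBk3443..bk2BBBBkkkkk34kk.kkkkkk........
213 .....32bk2222453kkkbkBBBBBkkkkkkkkkkkkkkkk......
214 ....34445544322kkk2kkkkBBBBkkkkkk2kkk2kkkkkkk...
215 ....2444444443.kkkkkkkkkBBBBkkkkkkkkkkkkkkkkkkk.
216 ....554444443..kkkkkkk2k2kkkkkkkkkkkkkkkkkkkk22k
217 ....344444443.kkkkkkkkkkkkkkkkkkkkkkkkkkkkkkkkkk
218 ...344444444...kkkkkkkkBBBkkkkBB2kkkk222kkkkkkkk
219 ...244444kk...55kkkkkk2B44kkkkBBkkkkkkkkk33kkkkk
220 ...354442kk..57752kkkkBB444kk24574k2kkkkkkkkkkkk
221 ...34444kkk.6776443kkkBBk3345787776652kkkkkkkk23
222 ..344543kbk5776444543kk332k23446777763kkkkk34454
223 ..24444kkk3676k3444444444454234457677763344444..
224 ..35442kkk35bb344444444BB67763k34566764444432...
225 ..45542kbbbbb36644443433346777423665554444333...
226 b354bbbbbbbbb47644443333357777766764334444442...
227 bbbbbbbb
[... 1434 characters left out ...]
3344kkkkkkk
196 kkkkkkkkkkbkkkkBBBkk244333322333333344444kkkkkkk
197 kkkkkkbkkb.kBBBBBBBk3543334554444444444542kkkkkk
198 kkkk.......kBBBBBBkk3554444545444555566553kkkkkk
199 kkkkkkkkkkkkkkkkkkkk2444444445455555555553kkkkkk
200 kbkkkkkkkkkkkkkkkkkkk443444554455555433kkkkkkkkk
201 kkkkk.k.....kkkkkkkkk45454455444322kkkkkkkkk222k
202 kbkkkk........kkkkkkk44544322kkkkkkkkkk334566674
203 kkkkkk.......kkkkkkkkkkkkkkkkkkkBBBBBB367654432k
204 kbkkkkkkk.kkkkbkbkkkkkkkkkBB2BBBBBBkkkk222k....k
205 kk.kkkkkkkkkkkkkkkkkBBBBB4B563kkkkkkkkk2kkk2k234
206 kkkkkkkkkkkkkkBBBBBBBBB4653332Bkkkkkkkkk34332222
207 kkkkkkkkk.....BBBBBkkkk22kkbkkkkkkkkkkkkk2kkk...
208 kkkkkk........kkkkkkkkkkk332343kkkkkkkkkk.......
```

carry_out --pt "0.012 0 -0.016 0 0 0" --pt "0.035 0 -0.048 0 0 0" --pt "0.05 0 -0.072 0 0 0" --pt "0.05 0 -0.072 0 0 0"

```text
clock: 19.52
tool_pos: [0.4652, -0.0351, 0.1345]
orientation: [179.9, -34.8, -171.9]
force: [-0.3, -0.3, -1.5]
opening: 0.0178
gripper_force: 30.0
```

```bash
python3 - <<'E'
from h import *
T=tool()
P=lambda x,y,z:(T@[-x/1e3,y/1e3,-.019-z/1e3,1])[:3]
def cl(p):
    h,s,v=[int(a) for a in p]
    if s>80 and 8<h<32: return 'B'
    if s>100 and 95<h<130: return 'b'
    if s>80 and 60<h<95: return '.'
    if v<60: return 'k'
    return '%d'%(v//26)
im,K,E=shot('side','c3_side');hs=cv2.cvtColor(im,cv2.COLOR_BGR2HSV);u=proj([.5468,-.0235,.0105],K,E).astype(int)
print(telemetry.get_obs()['opening'],'A',proj([.5468,-.0235,.018],K,E).round(1),proj([.5468,-.0235,.003],K,E).round(1))
for nm,q in(('tipend-L',(94,7,0)),('tipend-R',(94,-7,0)),('60',(60,0,0)),('held barrel',(90,0,0)),('TCPfing',(0,0,-19)),('head',(-65,0,0))): print(nm,proj(P(*q),K,E).round(1))
print('cols from',u[0]-30)
for y in range(u[1]-26,u[1]+8): print(y,''.join(cl(hs[y,x]) for x in range(u[0]-30,u[0]+30)))
E
```

```text
0.01764124735006133 A [309.4 222.6] [309.1 225.3]
tipend-L [310.  205.3]
tipend-R [313.4 207.4]
60 [306.8 207.4]
held barrel [311.1 206.4]
TCPfing [295.2 214.7]
head [286.7 211.7]
cols from 279
197 73...........3544444443kkkkkkkkkkkBBkkkkkBBkkkkkkkkkkkkkkk2k
198 885..........344444444..kkkkkkkkkBBBkkkkkBBkkkkkk2kkkk2kkkkk
199 88873.......3444444442...kkkkkkkBB34kkkkkB2kkkkkk22k22kkkkkk
200 888884......244454kkkk....2kkkkkBB3454kkkkkkk44kkkkkkkkkkkkk
201 88885.......354443kkk....3543kkkBB223443....35762kkkkkkkkk23
202 8884........35454kkkk...3454442kk22k22454...47664kkkk2344454
203 87.........345443kkkk...35444554455443k2454.4767764444443...
204 7..........24444kkkk...k34444443454....k33446767644444334...
205 ...........47643kkk...b35444444345B......k357645534444223...
206 ......bbb..57643.bbbbbb576444444BBB.......36764344444443....
207 ...bbbbbbb356bbbbbbbbb3664444343B343......47642344444443....
208 ..bbbbbbbbbbbbbbbbbbbb47644443333332.....36664344444443.....
209 ..bbbbbbbbbbbbbbbbbbbb4764444433332......344544444433.......
210 ..bbbbbbbbbbbbbbbbbbbk47644443...........47644433........
[... 603 characters left out ...]
...........576777766676676776676..................
221 ....................576777667776776776767763................
222 ...................57776767767677666666766665...............
223 ..................57676667677777677776777677665.............
224 .................57766777776767676776767778767763...........
225 ...............36767777776777776766776667776776665..........
226 ...............5887667676767767676677667776667776665........
227 ...............35887676767776776767766777667777777776.......
228 .................46777667777766667676777667776B56766665.....
229 ..................346887667767676776777667777566B57676665...
230 ....................3578766777777767776777776B66B5777667763.
```

Important: the brass is now at (311–313, 205–207), exactly between the lifted tips, and bay A is empty. So the barrel is held, and 17.8 mm is simply the opening with a barrel in the tips. It is gripped too low to clear the dish rim, so I set it back, release, and regrip 6.5 mm higher.

carry_out --pt "-0.02 0 0.03 0 0 0" --pt "-0.035 0 0.052 0 0 0" --pt "-0.045 0 0.065 0 0 0" --pt "-0.05 0 0.072 0 0 0" --pt "-0.05 0 0.072 0 0 0"

```text
clock: 20.2
tool_pos: [0.4632, -0.0353, 0.0437]
orientation: [180.0, -35.1, -172.0]
force: [0.0, -0.6, -0.8]
opening: 0.0178
gripper_force: 30.0
```

carry_out --pt "0 0 0 0 0 0" --pt "0 0 0 0 0 0" --pt "0 0 0 0 0 0" --pt "0.0037 0 -0.0053 0 0 0" --pt "0.0037 0 -0.0053 0 0 0" --grip -0.28

```text
clock: 20.82
tool_pos: [0.4636, -0.0351, 0.0508]
orientation: [179.9, -35.0, -171.9]
force: [-0.9, -0.2, -0.2]
opening: 0.0315
gripper_force: 8.6
```

carry_out --pt "0 0 0 0 0 0" --pt "0 0 0 0 0 0" --pt "0 0 0 0 0 0" --pt "0 0 0 0 0 0" --grip -1

```text
clock: 21.32
tool_pos: [0.463, -0.0352, 0.0502]
orientation: [179.9, -35.1, -172.0]
force: [-0.9, -0.3, -0.9]
opening: 0.018
gripper_force: 30.0
```

```bash
python3 - <<'E'
from h import *
T=tool();t=T[:3,:3]@[-.09,0,-.019]+T[:3,3];print('tip',t.round(4),telemetry.get_obs()['opening'])
gotip([t[0],t[1],.085],8)
# dish center measured
gotip([.471,.183,.085],0)
gotip([.471,.155,.085],0)
E
```

```text
tip [ 0.5467 -0.0234  0.0139] 0.018040280473132865
tcp [ 0.4629 -0.0352  0.1211]
MOVE [0.0409, 0.0001, -0.0579] [0.0006, -0.0023, 0.0006] rows 1.1
tcp [0.3864 0.183  0.1211]
MOVE [0.0779, 0.2268, -0.0316] [-0.0796, -0.0023, 0.1149] rows 3.9
tcp [0.3864 0.155  0.1211]
MOVE [0.0811, 0.1991, -0.0294] [-0.0796, -0.0023, 0.1149] rows 3.5
```

carry_out --pt "0.014 0 -0.02 0 0 0" --pt "0.0409 0 -0.058 0 0 0" --pt "0.0409 0 -0.058 0 0 0"

```text
clock: 21.7
tool_pos: [0.4651, -0.0352, 0.1239]
orientation: [179.9, -34.8, -171.9]
force: [0.4, -0.0, -1.8]
opening: 0.018
gripper_force: 30.0
```

```bash
cat >> h.py <<'E'
def held(save=None):
    T=tool();im,K,E=shot('side',save);u=proj((T@[-.09,0,-.019,1])[:3],K,E);v=u.astype(int)
    for a,b,c in blobs(im,(8,80,40),(32,255,255),(v[0]-8,v[1]-8,v[0]+9,v[1]+9),2)[0]: print('  brass near tip',a,b,(c-u).round(1))
    print('tip',(T@[-.09,0,-.019,1])[:3].round(4),'px',u.round(1),'open',telemetry.get_obs()['opening'].__round__(4))
E
python3 - <<'E'
from h import *
held('c4')
im=cv2.imread('pics/c4.png');c=viewer.camera_info('side');u=proj([.5468,-.0235,.0105],np.array(c['intrinsics']),np.array(c['extrinsics'])).astype(int)
print('bay A brass',[(a,b) for a,b,_ in blobs(im,(8,80,40),(32,255,255),(u[0]-8,u[1]-6,u[0]+8,u[1]+6),2)[0]])
gotip([.473,.182,.085],0)
E
```

```text
brass near tip 9 [311, 200, 4, 5] [ 1.3 -6.8]
  brass near tip 2 [313, 207, 1, 2] [ 2.1 -1.1]
  brass near tip 6 [310, 211, 4, 2] [0.6 2.9]
tip [ 0.549  -0.0233  0.0882] px [310.9 208.6] open 0.0175
bay A brass []
tcp [0.3884 0.182  0.1211]
MOVE [0.0357, 0.2255, 0.0268] [-0.0791, 0.0016, 0.1153] rows 3.7
```

The barrel is held and the bay is empty. I go high over the handle to the dish.

carry_out --pt "0.028 0.02 -0.04 0 0 0" --pt "0.035 0.06 -0.045 -0.015 0 0.02" --pt "0.045 0.11 -0.03 -0.03 0 0.045" --pt "0.05 0.16 -0.02 -0.05 0 0.07" --pt "0.057 0.2 -0.012 -0.07 0 0.1" --pt "0.062 0.2255 -0.01 -0.0791 0.0016 0.1153" --pt "0.062 0.2255 -0.01 -0.0791 0.0016 0.1153"

```text
clock: 22.62
tool_pos: [0.3863, 0.1828, 0.1645]
orientation: [-179.9, -35.3, -180.0]
force: [0.4, -0.5, -0.8]
opening: 0.0182
gripper_force: 30.0
```

```bash
python3 - <<'E'
from h import *
held()
im,K,E=shot('wrist','w_d2')  # dish visible?
print('dish px',proj([.495,.168,.026],K,E).round(0))
for z in(.06,.0215):gotip([.473,.182,z],0)
im,K,E=shot('side','c5')
# dish rim ellipse centre from side view: inner floor bright blob + handle
for a,b,c in blobs(im,(100,120,40),(125,255,255),(240,150,300,230),20)[0]: print('blue',a,b,c.round(1),ray(c,K,E,.05).round(4))
E
```

```text
brass near tip 6 [250, 180, 4, 2] [0.2 2.5]
tip [0.4707 0.1829 0.128 ] px [251.3 178.2] open 0.0178
dish px [264. 408.]
tcp [0.3884 0.182  0.0961]
MOVE [-0.0408, 0.0007, 0.0551] [-0.0018, -0.0046, -0.0004] rows 1.1
tcp [0.3884 0.182  0.0576]
MOVE [-0.0631, 0.0008, 0.0865] [-0.0018, -0.0046, -0.0004] rows 1.7
blue 96 [271, 191, 7, 18] [273.9 199.2] [0.5099 0.115  0.05  ]
```

```bash
python3 - <<'E'
from h import *
for z in(.06,.0205):gotip([.4745,.186,z],0)
E
```

```text
tcp [0.3899 0.186  0.0961]
MOVE [-0.042, 0.005, 0.0543] [-0.0014, -0.0046, -0.001] rows 1.1
tcp [0.3899 0.186  0.0566]
MOVE [-0.0648, 0.005, 0.0866] [-0.0014, -0.0046, -0.001] rows 1.7
```

carry_out --pt "-0.02 0.003 0.025 0 -0.002 0" --pt "-0.042 0.005 0.0543 -0.0014 -0.0046 -0.001" --pt "-0.051 0.005 0.067 -0.0014 -0.0046 -0.001" --pt "-0.059 0.005 0.078 -0.0014 -0.0046 -0.001" --pt "-0.0648 0.005 0.0866 -0.0014 -0.0046 -0.001" --pt "-0.0648 0.005 0.0866 -0.0014 -0.0046 -0.001"

```text
clock: 23.52
tool_pos: [0.39, 0.1865, 0.0569]
orientation: [180.0, -35.0, -180.0]
force: [-0.5, 0.7, -0.7]
opening: 0.0177
gripper_force: 30.0
```

```bash
python3 - <<'E'
from h import *
print(telemetry.get_obs()['force'].round(2));held()
E
```

```text
[-0.47  0.67 -0.7 ]
  brass near tip 5 [245, 190, 3, 3] [-7.4 -8. ]
tip [0.4747 0.1865 0.0209] px [253.  198.6] open 0.0176
```

carry_out --pt "-0.0007 0 0.001 0 0 0" --pt "-0.0007 0 0.001 0 0 0"

```text
clock: 23.82
tool_pos: [0.3903, 0.1868, 0.0563]
orientation: [179.9, -34.9, -179.9]
force: [-0.1, -0.0, -1.5]
opening: 0.0176
gripper_force: 30.0
```

carry_out --pt "0 0 0 0 0 0" --pt "0 0 0 0 0 0" --pt "0 0 0 0 0 0" --pt "0.006 0 -0.008 0 0 0" --pt "0.02 0 -0.028 0 0 0" --pt "0.045 0 -0.065 0 0 0" --pt "0.064 0 -0.091 0 0 0" --pt "0.064 0 -0.091 0 0 0" --grip -0.32

```text
clock: 24.82
tool_pos: [0.391, 0.187, 0.17]
orientation: [179.7, -34.6, -179.8]
force: [0.0, -0.3, -1.8]
opening: 0.0302
gripper_force: 9.0
```

```bash
python3 - <<'E'
from h import *
held('c6')
im=cv2.imread('pics/c6.png');c=viewer.camera_info('side');K=np.array(c['intrinsics']);E=np.array(c['extrinsics'])
u=proj([.4745,.186,.0155],K,E);v=u.astype(int);print('dish A exp',u.round(1))
for a,b,q in blobs(im,(8,80,40),(32,255,255),(v[0]-15,v[1]-15,v[0]+20,v[1]+15),2)[0]: print(a,b,q.round(1),ray(q,K,E,.0155).round(4))
gotip([.567,-.0815,.13],8);gotip([.567,-.0815,.05],8)
E
```

```text
brass near tip 3 [243, 167, 2, 2] [-8.2 -7.8]
tip [0.4759 0.1872 0.1345] px [251.6 175.4] open 0.0299
dish A exp [253.2 199.7]
18 [252, 197, 4, 6] [253.5 199.6] [0.4758 0.1856 0.0155]
tcp [ 0.4832 -0.0933  0.1661]
MOVE [-0.0773, -0.2801, -0.0516] [0.0821, 0.0041, -0.113] rows 4.7
tcp [ 0.4832 -0.0933  0.0861]
MOVE [-0.123, -0.2803, 0.0141] [0.0821, 0.0041, -0.113] rows 4.9
```

Barrel A stands in the dish at (.476,.186), upright-shaped at px (253.5,199.6). Now B.

carry_out --pt "-0.014 -0.05 -0.009 0.015 0 -0.02" --pt "-0.03 -0.105 -0.018 0.03 0 -0.045" --pt "-0.045 -0.16 -0.028 0.05 0.002 -0.07" --pt "-0.06 -0.215 -0.038 0.065 0.003 -0.09" --pt "-0.07 -0.26 -0.048 0.078 0.004 -0.105" --pt "-0.0773 -0.2801 -0.0516 0.0821 0.0041 -0.113" --pt "-0.1 -0.2801 -0.02 0.0821 0.0041 -0.113" --pt "-0.123 -0.2803 0.0141 0.0821 0.0041 -0.113" --grip -0.28

```text
clock: 25.88
tool_pos: [0.4825, -0.0936, 0.0836]
orientation: [-179.9, -35.1, -172.1]
force: [1.1, 0.9, -0.8]
opening: 0.0316
gripper_force: 8.6
```

```bash
python3 - <<'E'
from h import *
held('c7')
im=cv2.imread('pics/c7.png');c=viewer.camera_info('side');K=np.array(c['intrinsics']);E=np.array(c['extrinsics'])
u=proj([.5655,-.082,.0105],K,E);v=u.astype(int);print('B exp',u.round(1))
for a,b,q in blobs(im,(8,80,40),(32,255,255),(v[0]-8,v[1]-8,v[0]+8,v[1]+8),2)[0]: print(a,b,q.round(1),ray(q,K,E,.0105).round(4))
gotip([.566,-.082,.0142],8)
E
```

```text
brass near tip 10 [330, 218, 4, 5] [ 4.8 -4.4]
  brass near tip 6 [325, 230, 3, 3] [-0.6  7.1]
tip [ 0.5662 -0.0819  0.0473] px [326.6 224.1] open 0.0315
B exp [325.6 231.1]
10 [324, 230, 4, 4] [325.8 231.9] [ 0.5637 -0.0849  0.0105]
tcp [ 0.4822 -0.0938  0.0503]
MOVE [-0.0187, -0.001, 0.0215] [0.0011, -0.0101, -0.0013] rows 0.5
```

carry_out --pt "-0.008 0 0.0115 0 0 0" --pt "-0.014 0 0.02 0 0 0" --pt "-0.0189 0 0.027 0 0 0" --pt "-0.0189 0 0.027 0 0 0" --pt "-0.0189 0 0.027 0 0 0"

```text
clock: 26.55
tool_pos: [0.4828, -0.0937, 0.0524]
orientation: [-179.9, -35.1, -172.1]
force: [0.5, 0.1, -1.1]
opening: 0.0315
gripper_force: 8.6
```

carry_out --pt "0 0 0 0 0 0" --pt "0 0 0 0 0 0" --pt "0 0 0 0 0 0" --pt "0 0 0 0 0 0" --grip -1

```text
clock: 27.05
tool_pos: [0.4824, -0.0938, 0.0521]
orientation: [-179.9, -35.2, -172.1]
force: [0.2, 0.3, 1.1]
opening: 0.0175
gripper_force: 30.0
```

```bash
python3 - <<'E'
from h import *
print(telemetry.get_obs()['force'].round(2));held()
E
```

```text
[0.17 0.27 1.07]
  brass near tip 6 [328, 224, 4, 4] [ 3.2 -5.1]
  brass near tip 4 [325, 233, 3, 2] [0.2 3.2]
tip [ 0.5661 -0.0821  0.0157] px [325.8 230.1] open 0.0177
```

carry_out --pt "0.008 0 -0.0115 0 0 0" --pt "0.03 0 -0.043 0 0 0" --pt "0.06 0 -0.086 0 0 0" --pt "0.066 0 -0.094 0 0 0" --pt "0.066 0 -0.094 0 0 0"

```text
clock: 27.72
tool_pos: [0.4829, -0.0934, 0.1677]
orientation: [-179.9, -35.0, -172.1]
force: [-0.6, 0.6, -1.5]
opening: 0.0176
gripper_force: 30.0
```

```bash
python3 - <<'E'
from h import *
held('c8')
im=cv2.imread('pics/c8.png');c=viewer.camera_info('side');K=np.array(c['intrinsics']);E=np.array(c['extrinsics'])
v=proj([.5655,-.082,.0105],K,E).astype(int)
print('bay B',[(a,b) for a,b,q in blobs(im,(8,80,40),(32,255,255),(v[0]-8,v[1]-8,v[0]+8,v[1]+8),2)[0]])
gotip([.4745,.157,.13],0);gotip([.4745,.157,.06],0)
E
```

```text
brass near tip 5 [331, 199, 2, 3] [ 2.8 -6.9]
  brass near tip 8 [327, 210, 5, 2] [0.2 3.4]
tip [ 0.5666 -0.0817  0.1316] px [328.8 207.1] open 0.0178
bay B []
tcp [0.3899 0.157  0.1661]
MOVE [0.0462, 0.2608, 0.0329] [-0.081, -0.0029, 0.1134] rows 4.3
tcp [0.3899 0.157  0.0961]
MOVE [0.0058, 0.2609, 0.0901] [-0.081, -0.0029, 0.1134] rows 4.4
```

carry_out --pt "0.008 0.05 0.005 -0.015 0 0.02" --pt "0.018 0.105 0.012 -0.03 0 0.045" --pt "0.028 0.16 0.02 -0.05 -0.001 0.07" --pt "0.038 0.21 0.027 -0.065 -0.002 0.09" --pt "0.0462 0.2608 0.0329 -0.081 -0.0029 0.1134" --pt "0.0462 0.2608 0.0329 -0.081 -0.0029 0.1134" --pt "0.026 0.2608 0.06 -0.081 -0.0029 0.1134" --pt "0.0058 0.2609 0.0901 -0.081 -0.0029 0.1134"

```text
clock: 28.78
tool_pos: [0.39, 0.1563, 0.0946]
orientation: [-179.9, -35.0, 180.0]
force: [-0.1, 0.7, -0.6]
opening: 0.0176
gripper_force: 30.0
```

```bash
python3 - <<'E'
from h import *
held();gotip([.4745,.157,.0218],0)
E
```

```text
brass near tip 2 [250, 188, 1, 2] [-8.2 -7.6]
  brass near tip 14 [252, 199, 4, 4] [-4.7  4.2]
  brass near tip 3 [257, 200, 3, 1] [-0.2  3.9]
tip [0.4746 0.1563 0.0584] px [258.2 196.1] open 0.0176
tcp [0.3899 0.157  0.0579]
MOVE [-0.0209, 0.0017, 0.025] [-0.0023, -0.0073, -0.003] rows 0.5
```

carry_out --pt "-0.008 0.0007 0.0115 0 0 0" --pt "-0.014 0.0007 0.02 0 0 0" --pt "-0.018 0.0007 0.026 0 0 0" --pt "-0.021 0.0007 0.03 0 0 0" --pt "-0.021 0.0007 0.03 0 0 0" --pt "-0.021 0.0007 0.03 0 0 0"

```text
clock: 29.58
tool_pos: [0.3904, 0.1576, 0.0598]
orientation: [-180.0, -35.0, -180.0]
force: [-0.3, 0.6, -1.0]
opening: 0.0177
gripper_force: 30.0
```

```bash
python3 - <<'E'
from h import *
print(telemetry.get_obs()['force'].round(2));held()
E
```

```text
[-0.32  0.64 -0.96]
  brass near tip 8 [250, 194, 4, 4] [-7.4 -7.6]
  brass near tip 3 [253, 200, 3, 1] [-4.4 -2.5]
tip [0.4751 0.1576 0.0238] px [258.4 202.5] open 0.0173
```

Lower a further 2.3 mm, then release and rise.

carry_out --pt "-0.0013 0 0.0019 0 0 0" --pt "-0.0013 0 0.0019 0 0 0"

```text
clock: 29.88
tool_pos: [0.3901, 0.1575, 0.0571]
orientation: [-180.0, -35.0, -180.0]
force: [0.2, 0.1, -0.3]
opening: 0.0176
gripper_force: 30.0
```

carry_out --pt "0 0 0 0 0 0" --pt "0 0 0 0 0 0" --pt "0 0 0 0 0 0" --pt "0.006 0 -0.008 0 0 0" --pt "0.02 0 -0.028 0 0 0" --pt "0.045 0 -0.065 0 0 0" --pt "0.064 0 -0.091 0 0 0" --pt "0.064 0 -0.091 0 0 0" --grip -0.38

```text
clock: 30.88
tool_pos: [0.3913, 0.158, 0.1713]
orientation: [179.8, -34.7, -179.9]
force: [0.5, -0.6, -1.0]
opening: 0.0273
gripper_force: 9.6
```

```bash
python3 - <<'E'
from h import *
held('c9')
im=cv2.imread('pics/c9.png');c=viewer.camera_info('side');K=np.array(c['intrinsics']);E=np.array(c['extrinsics'])
for p in([.4745,.186,.0155],[.4745,.157,.0155]):
    v=proj(p,K,E).astype(int);print('exp',v)
    for a,b,q in blobs(im,(8,80,40),(32,255,255),(v[0]-5,v[1]-8,v[0]+5,v[1]+9),2)[0]: print(a,b,q.round(1),ray(q,K,E,.0155).round(4))
go([.4755,-.325,.155],157.5,0);go([.43,-.1,.23],170,0)
E
```

```text
brass near tip 3 [249, 171, 2, 2] [-7.9 -8.1]
tip [0.4761 0.1581 0.1357] px [257.3 179.7] open 0.0274
exp [253 199]
19 [252, 197, 4, 6] [253.4 199.7] [0.4752 0.1854 0.0155]
3 [257, 204, 1, 3] [257. 205.] [0.4685 0.1578 0.0155]
exp [258 204]
14 [253, 197, 3, 6] [253.9 199.7] [0.4766 0.1842 0.0155]
14 [257, 203, 4, 5] [258.6 205. ] [0.4727 0.154  0.0155]
MOVE [-0.0778, -0.4829, -0.0369] [-0.1182, -0.6003, 0.3812] rows 7.8
MOVE [0.0021, -0.2577, -0.0722] [-0.0518, -0.6066, 0.1699] rows 4.3
```

Both barrels are standing in the dish. Returning the tongs.

carry_out --pt "0.0 -0.05 -0.015 -0.01 -0.12 0.034" --pt "0.0 -0.1 -0.03 -0.02 -0.24 0.068" --pt "0.001 -0.155 -0.045 -0.03 -0.36 0.1" --pt "0.001 -0.205 -0.058 -0.04 -0.48 0.136" --pt "0.0021 -0.2577 -0.0722 -0.0518 -0.6066 0.17" --pt "0.0021 -0.2577 -0.0722 -0.0518 -0.6066 0.17"

```text
clock: 31.68
tool_pos: [0.428, -0.1025, 0.2297]
orientation: [-179.9, 0.0, 169.8]
force: [-0.4, -0.4, -0.8]
opening: 0.0273
gripper_force: 9.6
```

```bash
python3 - <<'E'
from h import *
go([.4757,-.3255,.155],157.5,0)
E
```

```text
MOVE [-0.0864, -0.2109, 0.0751] [-0.0018, 0.0007, 0.2147] rows 3.8
```

carry_out --pt "-0.02 -0.05 0.01 0 0 0.05" --pt "-0.04 -0.105 0.03 0 0 0.11" --pt "-0.065 -0.16 0.05 0 0 0.16" --pt "-0.0864 -0.2109 0.0751 0 0 0.2147" --pt "-0.0864 -0.2109 0.0751 0 0 0.2147" --pt "-0.0864 -0.2109 0.0751 0 0 0.2147" --grip -0.32

```text
clock: 32.42
tool_pos: [0.4774, -0.3226, 0.1526]
orientation: [-179.8, -0.3, 157.7]
force: [-0.3, 0.5, 0.1]
opening: 0.0301
gripper_force: 9.0
```

```bash
python3 - <<'E'
from h import *
go([.4757,-.3255,.0235],157.5,0)
im=shot('wrist','w_ret')[0];_,m=blobs(im,(95,100,30),(130,255,255),(200,90,360,225),30)
w=(m>0).sum(1);r=np.nonzero(w>85)[0];print(r.min(),r.max(),w[r.min()+8],w[r.max()-8])
E
```

```text
MOVE [-0.0002, -0.003, 0.1291] [-0.0029, -0.0052, 0.003] rows 2.1
128 184 106 102
```

carry_out --pt "0 -0.003 0.04 0 0 0" --pt "0 -0.003 0.08 0 0 0" --pt "0 -0.003 0.105 0 0 0" --pt "0 -0.003 0.118 0 0 0" --pt "0 -0.003 0.125 0 0 0" --pt "0 -0.003 0.128 0 0 0" --pt "0 -0.003 0.128 0 0 0"

```text
clock: 33.35
tool_pos: [0.4769, -0.326, 0.0267]
orientation: [-179.8, -0.1, 157.7]
force: [-0.5, 0.2, 0.0]
opening: 0.0299
gripper_force: 9.0
```

carry_out --pt "0 0 0.002 0 0 0" --pt "0 0 0.004 0 0 0" --pt "0 0 0.004 0 0 0"

```text
clock: 33.72
tool_pos: [0.4769, -0.3263, 0.0227]
orientation: [-179.8, -0.0, 157.7]
force: [-0.4, 1.1, 4.0]
opening: 0.0299
gripper_force: 9.1
```

Resting on the saddles (4 N). Opening to 60 mm, clear of both jaws and cheeks, then rising.

carry_out --pt "0 0 0 0 0 0" --pt "0 0 0 0 0 0" --pt "0 0 0 0 0 0" --pt "0 0 0 0 0 0" --pt "0 0 0 0 0 0" --grip 0.35

```text
clock: 34.35
tool_pos: [0.4763, -0.326, 0.0219]
orientation: [-179.8, -0.1, 157.7]
force: [0.4, -0.4, 0.2]
opening: 0.0592
gripper_force: 0.0
```

carry_out --pt "0 0 -0.02 0 0 0" --pt "0 0 -0.05 0 0 0" --pt "0 0 -0.1 0 0 0" --pt "0 0 -0.148 0 0 0" --pt "0 0 -0.148 0 0 0" --pt "0 0 -0.148 0 0 0"

```text
clock: 35.1
tool_pos: [0.4765, -0.3255, 0.1697]
orientation: [-179.9, -0.1, 157.7]
force: [-0.1, -0.3, -0.4]
opening: 0.0589
gripper_force: 0.0
```

```bash
python3 - <<'E'
from h import *
im,K,E=shot('wrist','w_fin')
_,m=blobs(im,(100,120,50),(125,255,255),(150,0,420,225),30)
m2=cv2.morphologyEx(m,cv2.MORPH_OPEN,np.ones((9,9)))
r=cv2.minAreaRect(cv2.findNonZero(m2));W=np.array([ray(p,K,E,.048) for p in cv2.boxPoints(r)]);print(r)
e=sorted([W[1]-W[0],W[2]-W[1]],key=np.linalg.norm);s=e[0]/np.linalg.norm(e[0]);s*=np.sign(s[0])
h=W.mean(0);print('head',h.round(4),[np.linalg.norm(x).round(4) for x in e],'yaw',np.degrees(np.arctan2(s[1],s[0])).round(1),'org',(h+.052*s).round(4))
for n in('side','top'):
    im,K,E=shot(n,'fin_'+n)
    for p in([.475,.1855,.0155],[.4735,.1555,.0155],[.5468,-.0235,.0105],[.5655,-.082,.0105]):
        v=proj(p,K,E).astype(int)
        print(n,p[:2],[(a,b,ray(q,K,E,p[2]).round(3)[:2].tolist()) for a,b,q in blobs(im,(8,80,40),(32,255,255),(v[0]-5,v[1]-6,v[0]+6,v[1]+7),3)[0]])
im0=cv2.imread('pics/side0.png');im,K,E=shot('side');v=proj([.558,-.149,.0105],K,E).astype(int)
f=lambda i:(lambda m:np.argwhere(m).mean(0).round(1) if m.any() else None)(cv2.cvtColor(i[v[1]-7:v[1]+8,v[0]-7:v[0]+8],6)<75)
print('dark before/after',f(im0),f(im))
E
```

```text
((279.0, 142.5), (27.0, 48.0), 90.0)
head [ 0.4289 -0.3068  0.048 ] [np.float64(0.024), np.float64(0.0429)] yaw -21.2 org [ 0.4773 -0.3256  0.048 ]
side [0.475, 0.1855] [(17, [252, 197, 4, 6], [0.476, 0.187]), (7, [257, 202, 2, 4], [0.474, 0.162])]
side [0.4735, 0.1555] [(10, [253, 198, 3, 5], [0.475, 0.183]), (18, [257, 202, 4, 6], [0.475, 0.157])]
side [0.5468, -0.0235] []
side [0.5655, -0.082] []
top [0.475, 0.1855] [(10, [239, 216, 4, 4], [0.473, 0.186])]
top [0.4735, 0.1555] [(12, [247, 216, 4, 4], [0.471, 0.157])]
top [0.5468, -0.0235] []
top [0.5655, -0.082] []
dark before/after [9.3 6.9] [9.8 6.1]
```

```bash
python3 -c "
from plant import workorder
print(workorder.close_job())"
```

```text
the job is handed in; nothing more can be done
None
```

I handed the job in at about 35 s. My last camera measurements show the dish on the plate, both brass barrels upright in it, the tongs back on their rest and the dark barrel unmoved, but the hand-in reported no verdict.

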